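# Clamp a test cell with the click-stop knob

## Robot

A 6-joint arm with a two-finger parallel gripper is mounted at the origin on the work surface. World frame = base frame: x ahead of the robot, y to its left, z up, the work surface at z = 0. Lengths are in m, angles in rad, forces in N, time in s.
With the tool pointing down it reaches from about 0.2 to 0.875 m from the base axis. Payload 3.4 kg.
Tool frame: the origin (TCP) lies at the very end of the fingers, on their centre line; the grasp point (between the pads) lies 19 mm behind it (pinch_z is the distance from the TCP to the grasp point, in m); z points along the fingers, y is the direction in which the jaws open and shut (so a half turn about z gives the same grasp; the last joint's range is limited). The gripper opens to 94 mm and grips with 3 to 60 N. Pads are 16 mm wide; open, the fingers measure 119 mm over their backs; the gripper's body (75 mm by 177 mm) begins 78 mm behind the grasp point.
Start: joints at [1.021, 0.276, 1.505, -0, 1.361, -0.121], TCP at [0.239, 0.523, 0.168] pointing down, gripper open.
Joint ranges: [-2.89, 2.89], [-0.75, 2.08], [0.22, 2.7], [-1.18, 4.32], [0.11, 2.71], [-2.7, 2.7]. Speed limits (rad/s): [2.57, 2.57, 3.14, 3.14, 3.14, 3.14].

## Interface

Orientations are given as a rotation vector (axis times angle).
In Python, from station import * gives the robot as it stands.
- The arm moves only by the shell command python3 -m inch 'ROWS' [OPENING] [FORCE]. ROWS is JSON, a list of rows, each a list of 2 entries, a list of its own where there are three numbers: the shift along the tool's x, y, z in cm, then the turn, a rotation vector about the tool's x, y, z in rad. In form: [[[dx, dy, dz], [rx, ry, rz]], ...]. A call has exactly 10 rows; each row is the pose to reach, as a shift and turn from the pose commanded when the call began, along the tool's axes at that moment; what a row does not reach only later rows make up. A row lasts 1/8 s, in which the tool goes at most 62.5 mm and 10.7 degrees, less where a joint would pass 70% of its speed; a pose out of reach is approached as far as the arm can. A call with a gripper value outside its range is refused whole. OPENING is the opening, from -1 (shut) to 1 (fully open), set as the call begins (- or left out, the last holds). The fingers move at their own pace and stop on an object; FORCE is the grip in N (left out, the last holds). Time passes only in rows, so rows that repeat a pose let the fingers close, or fill a call up. It gives the time, the measured TCP pose, the force and the opening at its end, in the units of the state.
- read_state(): the state, without advancing time (a new reading comes with each control period).
- read_camera(name): name is "side" or "top" or "wrist"; returns the picture (400x640x3 uint8, red, green, blue); there is no depth.
- get_calibration(name): a dict with "vertical_fov" (degrees; the focal length in pixels is half the picture's height over the tangent of half this angle, whatever the lens; pixels are square), "cx", "cy" (the principal point, pixels), "world_from_camera" (4x4, takes a point from camera to world coordinates). Camera axes: x right, y up, looking along -z (the intrinsics and any distortion apply to the point x, -y, -z); pixel columns grow to the right and rows downward; lengths in m; the calibration is good to about 2 mm. The wrist camera is an equidistant fisheye: a pixel r from the principal point sees the ray r / f radians off the axis. A picture is of the moment at which its call begins: read the wrist's pose just before it. get_calibration takes no time and is no camera call; for the wrist camera it gives the pose at the moment of the call.
- job_done(): hands the job in, once; it reports no verdict.
Trained networks look in the newest picture that a camera, given by its name, has taken for a name from the list of things; names that differ only in an ending like _2 or _b are one class to them, and where a whole thing is asked for, a point or a joint stands for the part that bears it (a point fixed in the world has none). Each returns a list of dicts, best first, with "score" (0 to 1); they miss things now and then, are a little off and sometimes report something else, mostly with a low value. They report only what shows in the picture. A call takes as long as a camera call. They do not tell look-alikes from the thing itself.
- search_frame(thing, camera): "bbox" ([centre column, centre row, width, height] in pixels, round what is visible of it).
- trace(thing, camera): "pixels" (400x640 bool, what is visible of it) and "bbox" ([centre column, centre row, width, height] in pixels, round what is visible of it).
- spot_point(thing, camera): "location" ([column, row] in pixels: a listed point, or the origin of a listed thing).
The state is a dict: "t": time; "joint_pos": joint angles; "joint_velocities": joint speeds; "effort": joint torques, N m; "eef_pos": TCP position; "orientation": TCP orientation; "force": force on the tool from outside, world axes, zero at the start; "moment": the same for the moment, N m; "width": finger opening in m.
Only numpy, scipy, OpenCV 4.12 (cv2) and the standard library are available. Lean on these libraries where they do the work, as an engineer would, in place of code of your own. Each camera call takes 0.05 s, during which the arm holds its last target.

## Task

Stand the blue-banded test cell upright in the bay of the clamping fixture, between its two blue jaws, and let go of it. Then turn the black click-stop knob clockwise until the jaws grip the cell and the knob's clutch clicks and gives way once, and stop there: turning on past the click crushes the cell. Leave the cell clamped and do not disturb the orange-banded cell, the dish or the spatula.

Things in the scene. Friction and masses are not known exactly. Their poses are not given: they have to be found in the camera images.
- blue_cell_center (a point): Centre (half-way up) of the loose blue-banded test cell: an upright steel cylinder, diameter 36 mm, height 44 mm, about 0.25 kg, with a blue band and a blue ring on its top. z of the point points up along the cell.
- orange_cell_center (a point): Centre of the other test cell, same size, orange band and orange ring on top. A bystander: leave it alone.
- fixture: Fixture fixed to the bench; origin under the centre of its aluminium base plate (90 mm in its x, 210 mm in its y, top 12 mm above the bench). Housing with the knob at its -y end, fixed jaw at its +y end, the bay between. All on it but the knob is at most 48 mm above the bench.
- housing (a point): Centre of the top of the 70 x 70 mm housing, 42 mm above the bench, axes as the fixture's. A blue sliding jaw (36 mm wide in x, top 39.5 mm above the bench) comes out of it along +y when the knob is turned clockwise. Where the jaw starts varies and is not given: 45 to 69 mm are clear between the jaws.
- fixed_jaw: The blue fixed jaw, 50 x 20 mm, top 42 mm above the bench; part of the fixture, and its frame is the fixture's (same origin and axes). Its clamping face is the plane y = +75 mm of that frame and looks to -y.
- bay (a point): Point on the bay's floor (12 mm above the bench, fixture x = 0, y = +53 mm), axes as the fixture's. The cell's foot centred here has 4 mm to the fixed jaw, 5 mm or more to the sliding jaw, and 3 mm in x to a rail on each side (5 mm high, 5 mm wide). Fingers have room on the cell's +x and -x sides above the rails. The sliding jaw later pushes the cell along +y to the fixed jaw.
- knob_grip (a point): On the knob's vertical axis, 74 mm above the bench: the height to grip it. Axes as the fixture's; they do not turn. Round ribbed black knob, orange top, diameter 44 mm, from 50 to 88 mm above the bench, over a dark 50 mm collar (42 to 48 mm). Grip it at any yaw. Clockwise from above closes the jaws, 18 mm per rad; 0.5 to 2.0 rad to the click, so it may take two grasps; it stays where left.
- clutch (a point): The clutch in the knob (point on its axis, 48 mm up). Torque is at most 0.2 N m while the jaw runs free (less when paused); with the cell gripped it rises within about 0.1 rad to 0.5 N m and the clutch clicks: it gives way, torque falling to under 0.1 N m over 0.4 rad of slip. Past that it is solid and crushes the cell. Let go, the knob springs back by the slip and the jaws stay tight.
- dish: White ceramic dish, diameter 70 mm, 18 mm high, origin at the centre of its underside. A bystander.
- spatula: Lab spatula lying on the bench, about 160 mm long; origin under it. A bystander.
Mind the look-alikes: they are no part of the job. There is more than one size of the fixture; the one meant has the size given above.

How it is judged:
By the outcome, as a careful person would: the job done as asked, in the order asked, and still so for the second after the job is handed in, with the robot touching nothing.
It also fails if it takes over 72 s, if anything falls off the work surface, if the arm or the gripper's body presses on something with over 40 N, if the wrist force passes 120 N, or if a joint passes its speed limit or range.

## Working session

There is one attempt and no reset: what is moved stays moved. The work goes in short steps, Python scripts to look and compute and a shell command to move; the robot and the scene stay as the last step left them, time stands still between calls to the robot, and variables do not carry over. Pictures are saved under pics/ and viewed, and the job is handed in when it is done.

```bash
ls; mkdir -p pics; python3 - <<'E'
from station import *
import cv2
s=read_state(); print({k:(s[k]) for k in s})
for c in ["side","top","wrist"]:
    im=read_camera(c); cv2.imwrite(f"pics/a_{c}.png",im[:,:,::-1])
    k=get_calibration(c); print(c,k)
E
```

```text
pics
{'t': 0.0, 'joint_pos': array([ 1.02099160e+00,  2.76600148e-01,  1.50607822e+00,  1.22626983e-05,
        1.36070921e+00, -1.21012974e-01]), 'joint_velocities': array([ 0.0008452 , -0.00081123, -0.00047404, -0.00162769, -0.00035154,
       -0.00033724]), 'effort': array([ 7.60406801e-04, -4.04584658e+01, -2.37229210e+01,  7.04348017e-02,
        3.46497225e-02, -1.40057496e-04]), 'eef_pos': array([0.23875184, 0.52241236, 0.16712376]), 'orientation': array([-6.68271973e-01, -3.06907592e+00,  2.65563836e-03]), 'force': array([-0.75792839, -0.25639952,  0.58154543]), 'moment': array([-0.0127199 ,  0.01933403, -0.03983173]), 'width': 0.09408142179774404}
side {'vertical_fov': 43.27715375392348, 'cx': 317.1103545862108, 'cy': 200.863915984158, 'world_from_camera': array([[ 0.95007272,  0.17567329, -0.25787732,  0.22295603],
       [-0.31149166,  0.5824356 , -0.75082736, -0.96000627],
       [ 0.01829662,  0.79366722,  0.60807694,  0.86951183],
       [ 0.        ,  0.        ,  0.        ,  1.        ]])}
top {'vertical_fov': 43.48375668706531, 'cx': 315.4502465793412, 'cy': 197.82179258477356, 'world_from_camera': array([[ 0.00424667,  0.99262211, -0.12117476,  0.42842947],
       [-0.99990984,  0.00267142, -0.01315925,  0.01667056],
       [-0.01273845,  0.12121972,  0.99254396,  1.32504406],
       [ 0.        ,  0.        ,  0.        ,  1.        ]])}
wrist {'vertical_fov': 65.70646984690485, 'cx': 318.93746397630224, 'cy': 197.57681460471215, 'world_from_camera': array([[ 0.41630405, -0.87823364, -0.23536484,  0.1705824 ],
       [ 0.90922328,  0.40154583,  0.10988164,  0.55328267],
       [-0.00199198, -0.25974336,  0.96567563,  0.38384353],
       [ 0.        ,  0.        ,  0.        ,  1.        ]])}
```

View pics/a_top.png

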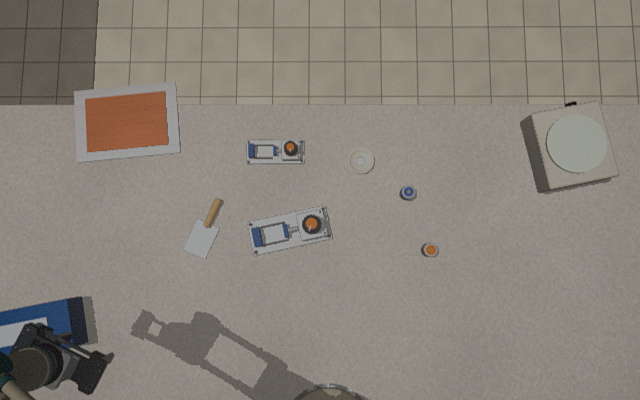

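View pics/a_side.png

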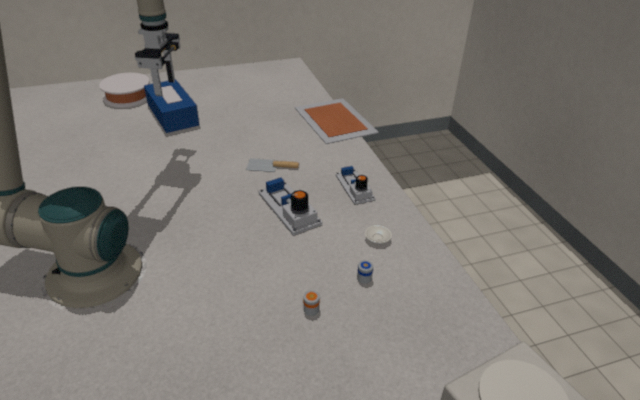

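View pics/a_wrist.png

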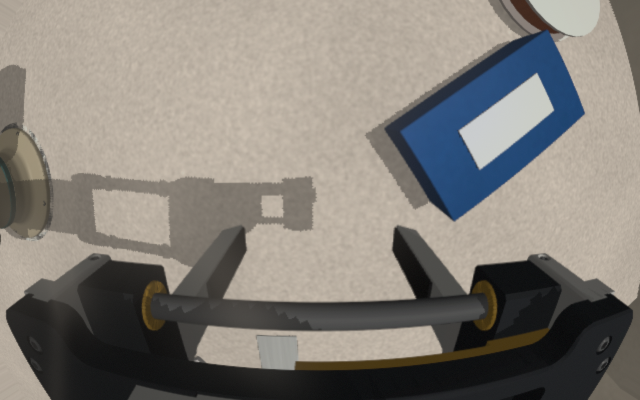

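Top view: the candidates for the fixture are the big one at about (290,231) and a half-size one at (275,151). The blue-ringed cell is at (408,192), the orange-ringed one at (430,250). The spatula is at (205,230) and the dish at (362,161). Next I triangulate these.

```bash
cat > h.py <<'E'
from station import *
import numpy as np, cv2
from scipy.spatial.transform import Rotation as R
def ray(c,px,k=None):
    k=k or get_calibration(c); f=200/np.tan(np.radians(k["vertical_fov"]/2))
    u=(px[0]-k["cx"])/f; v=(px[1]-k["cy"])/f
    if c=="wrist":
        r=np.hypot(u,v); s=np.sin(r)/r if r>1e-9 else 1; d=np.array([u*s,-v*s,-np.cos(r)])
    else: d=np.array([u,-v,-1.])
    W=k["world_from_camera"]; d=W[:3,:3]@d
    return W[:3,3],d/np.linalg.norm(d)
def proj(c,P,k=None):
    k=k or get_calibration(c); f=200/np.tan(np.radians(k["vertical_fov"]/2))
    W=k["world_from_camera"]; p=W[:3,:3].T@(np.array(P)-W[:3,3]); x,y,z=p[0],-p[1],-p[2]
    if c=="wrist":
        q=np.hypot(x,y); th=np.arctan2(q,z); return np.array([k["cx"]+f*th*x/q,k["cy"]+f*th*y/q])
    return np.array([k["cx"]+f*x/z,k["cy"]+f*y/z])
def atz(c,px,z,k=None):
    o,d=ray(c,px,k); return o+d*(z-o[2])/d[2]
def tri(rays):
    A=np.zeros((3,3));b=np.zeros(3)
    for o,d in rays:
        M=np.eye(3)-np.outer(d,d);A+=M;b+=M@o
    p=np.linalg.solve(A,b); return p,[float(np.linalg.norm((np.eye(3)-np.outer(d,d))@(p-o))) for o,d in rays]
E
python3 - <<'E'
from h import *
for c in ["top","side"]:
    read_camera(c)
    for t in ["blue_cell_center","orange_cell_center","fixture","housing","bay","knob_grip","dish","spatula"]:
        print(c,t,[(round(float(x["score"]),2),np.round(x["location"],1).tolist()) for x in spot_point(t,c)][:3])
a=cv2.imread("pics/a_top.png"); cv2.imwrite("pics/b.png",cv2.resize(a[130:270,230:450],None,fx=3.6,fy=3.6,interpolation=cv2.INTER_CUBIC))
a=cv2.imread("pics/a_side.png"); cv2.imwrite("pics/c.png",cv2.resize(a[150:320,240:440],None,fx=3.5,fy=3.5,interpolation=cv2.INTER_CUBIC))
E
```

```text
top blue_cell_center [(0.77, [409.7, 190.6]), (0.71, [360.2, 163.4])]
top orange_cell_center [(0.55, [425.8, 253.3])]
top fixture [(0.93, [276.4, 153.7]), (0.78, [286.7, 230.0]), (0.18, [309.3, 227.1])]
top housing [(0.65, [309.0, 224.9]), (0.63, [291.1, 148.3])]
top bay [(0.87, [260.5, 149.2]), (0.85, [268.7, 236.5]), (0.33, [310.1, 228.3])]
top knob_grip [(0.83, [289.8, 148.9]), (0.77, [312.2, 222.6])]
top dish [(0.62, [359.1, 161.6])]
top spatula [(0.67, [206.4, 226.8])]
side blue_cell_center [(0.7, [366.3, 272.3])]
side orange_cell_center [(0.65, [313.1, 303.4])]
side fixture [(0.84, [288.3, 208.6]), (0.7, [351.8, 189.6])]
side housing [(0.91, [359.3, 187.6]), (0.68, [301.2, 206.5])]
side bay [(0.89, [352.0, 176.0]), (0.64, [278.6, 193.9])]
side knob_grip [(0.85, [298.7, 200.5]), (0.76, [361.4, 180.6])]
side dish [(0.7, [381.1, 238.8]), (0.63, [297.2, 198.9])]
side spatula [(0.71, [274.4, 168.1])]
```

View pics/b.png

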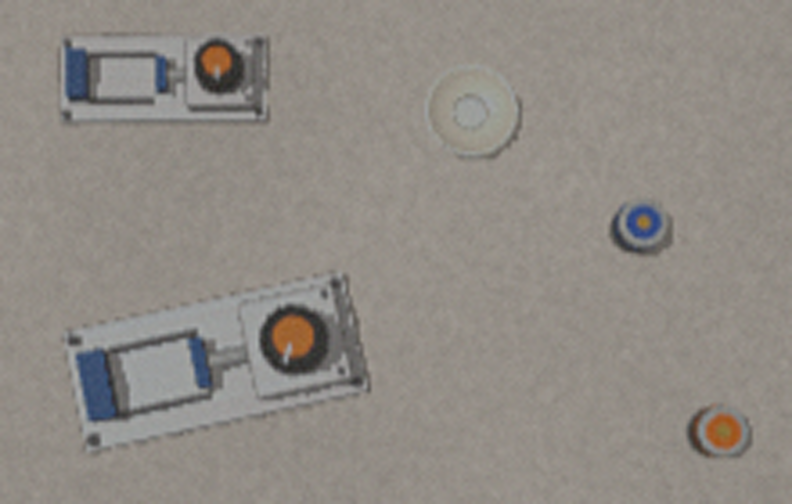

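View pics/c.png

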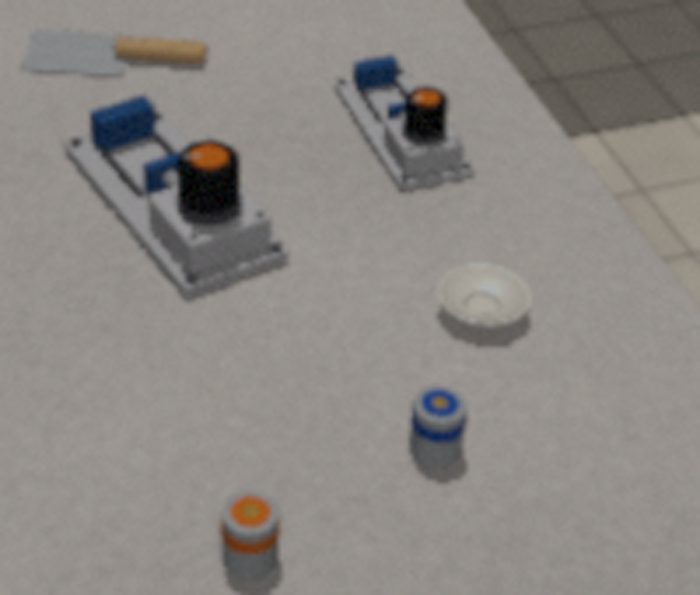

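The crops show the two fixtures, the lower-left one being larger, with the blue cell at crop (645,225), the orange cell at (722,432) and the dish at (472,112). I'll check the fixture size metrically and triangulate.

```bash
python3 - <<'E'
from h import *
def C(p): return np.array([230,130])+(np.array(p))/3.6-0.4
for name,cs in dict(big=[(67,335),(345,275),(370,385),(92,450)],small=[(62,38),(268,38),(268,122),(62,122)]).items():
    P=np.array([atz("top",C(p),0.01)[:2] for p in cs]); print(name,P.round(3).tolist(),np.linalg.norm(P-np.roll(P,-1,0),axis=1).round(3), P.mean(0))
    d=P[0]-P[1]+P[3]-P[2]; print("yaw of +y",np.degrees(np.arctan2(d[1],d[0])))
def T(n,a,b): 
    p,r=tri([ray("top",a),ray("side",b)]); print(n,p.round(4),np.round(r,4))
T("blue",C((644,224)),(240+440/3.5,150+402/3.5))  # ring top
T("blue net",(409.7,190.6),(366.3,272.3))
T("orange top",C((723,432)),(240+251/3.5,150+511/3.5))
T("knobtop",C((294,338)),(240+210/3.5,150+156/3.5))
T("bay",(268.7,236.5),(278.6,193.9))
print(atz("top",(206.4,226.8),0),atz("top",C((472,112)),.01))
E
```

```text
big [[0.523, 0.211], [0.567, 0.008], [0.487, -0.011], [0.439, 0.191]] [0.208 0.082 0.207 0.086] [0.50409183 0.09965859]
yaw of +y 102.87338048534521
small [[0.744, 0.219], [0.745, 0.065], [0.681, 0.065], [0.681, 0.218]] [0.154 0.064 0.153 0.064] [0.71272177 0.14172622]
yaw of +y 90.08538510560003
blue [ 0.6025 -0.2058  0.0454] [0.0017 0.0017]
blue net [ 0.6059 -0.2116  0.0261] [0.0008 0.0008]
orange top [ 0.4549 -0.2586  0.0445] [0.0016 0.0016]
knobtop [0.5177 0.0426 0.0888] [0.0023 0.0023]
bay [0.4883 0.155  0.0172] [0.0021 0.0021]
[0.51203854 0.32298583 0.        ] [ 0.68885442 -0.08600381  0.01      ]
```

```bash
cat >> h.py <<'E'
def plan(P,ydir_deg=None):
    """world TCP target, world angle of tool y axis, tool down -> shift cm, rotvec in tool axes"""
    s=read_state(); M=R.from_rotvec(s["orientation"]).as_matrix()
    d=M.T@(np.array(P)-s["eef_pos"])*100
    out=[d.round(2)]
    if ydir_deg is not None:
        a=np.radians(ydir_deg); y=np.array([np.cos(a),np.sin(a),0]); z=np.array([0,0,-1.]); T=np.stack([np.cross(y,z),y,z],1)
        out.append(R.from_matrix(M.T@T).as_rotvec().round(4))
    return out
def st():
    s=read_state(); M=R.from_rotvec(s["orientation"]).as_matrix()
    print("t",round(s["t"],2),"tcp",s["eef_pos"].round(4),"ydir",np.degrees(np.arctan2(M[1,1],M[0,1])).round(2),"tilt",np.degrees(np.arccos(-M[2,2])).round(2),"j",s["joint_pos"].round(3),"F",s["force"].round(2),"M",s["moment"].round(3),"w",round(float(s["width"]),4))
E
python3 - <<'E'
from h import *
st(); s=read_state(); M=R.from_rotvec(s["orientation"]).as_matrix(); print(M.round(3))
k=get_calibration("wrist"); W=k["world_from_camera"]
print("cam in tool",(M.T@(W[:3,3]-s["eef_pos"])).round(4), (M.T@W[:3,:3]).round(3)); print("tcp px",proj("wrist",s["eef_pos"]),proj("wrist",s["eef_pos"]-[0,0,.16]))
for a in [12.9,-167.1]: print(a,plan([0.5903,-0.19,0.17],a))
E
python3 -m inch --help | head -20
```

```text
t 1.05 tcp [0.2391 0.523  0.168 ] ydir 65.43 tilt 0.0 j [ 1.021  0.276  1.505  0.     1.361 -0.121] F [-0.67  0.23  0.28] M [-0.031  0.049  0.063] w 0.0939
[[-0.909  0.416  0.   ]
 [ 0.416  0.909  0.   ]
 [ 0.     0.    -1.   ]]
cam in tool [ 0.0749 -0.0007 -0.2165] [[-0.001  0.966  0.26 ]
 [ 1.     0.     0.001]
 [ 0.001  0.26  -0.966]]
tcp px [320.13627561 219.28008755] [319.72360611 176.95308781]
12.9 [array([-61.59, -50.24,  -0.2 ]), array([ 1.000e-04, -0.000e+00,  9.168e-01])]
-167.1 [array([-61.59, -50.24,  -0.2 ]), array([ 1.0000e-04,  1.0000e-04, -2.2248e+00])]invalid input: not JSON, or not a number
```

```bash
python3 -m inch '[[[-61.6,-50.2,0],[0,0,0.917]],[[-61.6,-50.2,0],[0,0,0.917]],[[-61.6,-50.2,0],[0,0,0.917]],[[-61.6,-50.2,0],[0,0,0.917]],[[-61.6,-50.2,0],[0,0,0.917]],[[-61.6,-50.2,0],[0,0,0.917]],[[-61.6,-50.2,0],[0,0,0.917]],[[-61.6,-50.2,0],[0,0,0.917]],[[-61.6,-50.2,0],[0,0,0.917]],[[-61.6,-50.2,0],[0,0,0.917]]]' 1 30; cat > look.py <<'E'
from h import *
import sys,pickle
n=sys.argv[1]; st(); k=get_calibration("wrist"); im=read_camera("wrist"); cv2.imwrite(f"pics/{n}.png",im[:,:,::-1]); pickle.dump(k,open(f"pics/{n}.pkl","wb"))
for t in sys.argv[2:]: print(t,[(round(float(x["score"]),2),np.round(x["location"],1).tolist()) for x in spot_point(t,"wrist")][:3])
E
python3 look.py w1 bay knob_grip housing fixture
```

```text
t: 2.3
eef_pos: [0.5164, -0.0396, 0.1683]
orientation: [1.958, 2.456, 0.001]
force: [1.0, 0.3, -1.2]
width: 0.0937
t 2.3 tcp [ 0.5164 -0.0396  0.1683] ydir 12.86 tilt 0.06 j [-2.110e-01  1.890e-01  1.623e+00  1.000e-03  1.329e+00 -4.360e-01] F [ 1.02  0.33 -1.16] M [-0.03   0.05   0.001] w 0.0937
bay [(0.87, [504.2, 55.7]), (0.71, [336.6, 18.9])]
knob_grip [(0.88, [504.6, 113.0]), (0.71, [339.9, 112.3])]
housing [(0.56, [495.1, 113.1]), (0.21, [335.5, 20.0])]
fixture [(0.87, [491.0, 86.5]), (0.79, [331.9, 66.6])]
```

View pics/w1.png

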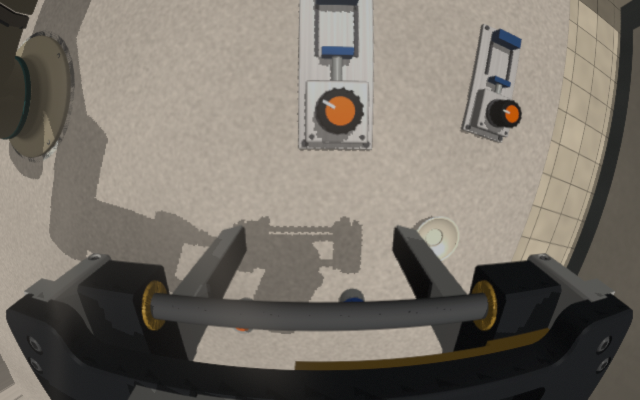

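The large fixture fills the top of the wrist picture, knob at (340,112), sides almost parallel to the image columns, so its yaw is close to 12.9°. The half-size one is at (500,85) and the dish at (437,237). I'll go on to hover over the blue cell.

```bash
python3 - <<'E'
from h import *
print(plan([0.6025,-0.2065,0.15],12.9))
E
```

```text
[array([-18.46,   4.77,   1.74]), array([-0.0009, -0.0013, -0.001 ])]
```

```bash
python3 -m inch '[[[-4.6,1.2,0.4],[0,0,0]],[[-9.2,2.4,0.9],[0,0,0]],[[-13.8,3.6,1.3],[0,0,0]],[[-18.5,4.8,1.7],[0,0,0]],[[-18.5,4.8,1.7],[0,0,0]],[[-18.5,4.8,1.7],[0,0,0]],[[-18.5,4.8,1.7],[0,0,0]],[[-18.5,4.8,1.7],[0,0,0]],[[-18.5,4.8,1.7],[0,0,0]],[[-18.5,4.8,1.7],[0,0,0]]]' 1 30; python3 look.py w2 blue_cell_center
```

```text
t: 3.8
eef_pos: [0.6036, -0.2069, 0.1511]
orientation: [1.958, 2.457, 0.0]
force: [1.1, -0.1, 0.1]
width: 0.0942
t 3.8 tcp [ 0.6036 -0.2069  0.1511] ydir 12.91 tilt 0.01 j [-0.439  0.38   1.391  0.     1.371 -0.665] F [ 1.13 -0.12  0.09] M [-0.093  0.033  0.017] w 0.0942
blue_cell_center [(0.73, [318.2, 183.5])]
```

View pics/w2.png

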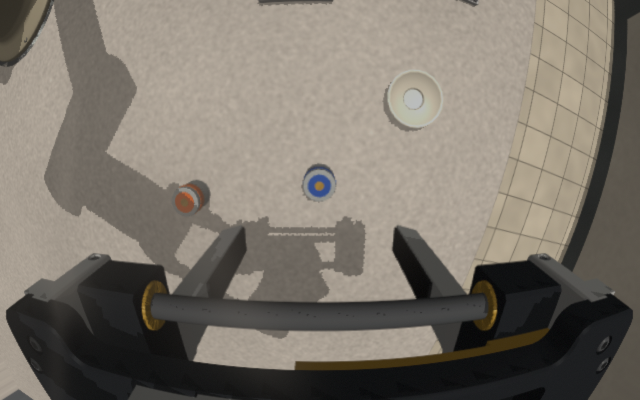

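```bash
python3 - <<'E'
from h import *
import pickle
k=pickle.load(open("pics/w2.pkl","rb"))
im=cv2.imread("pics/w2.png"); c=im[155:215,280:360]; cv2.imwrite("pics/w2c.png",cv2.resize(c,None,fx=8,fy=8,interpolation=cv2.INTER_CUBIC))
hsv=cv2.cvtColor(im,cv2.COLOR_BGR2HSV); m=cv2.inRange(hsv,(105,120,60),(130,255,255)); m[:, :300]=0;m[:,340:]=0;m[:150]=0;m[210:]=0
n,l,s,ce=cv2.connectedComponentsWithStats(m); print(s,ce)
E
```

```text
[[     0      0    640    400 255727]
 [   309    175     21     22    273]] [[319.5005064  199.51512355]
 [319.02564103 185.33333333]]
```

View pics/w2c.png

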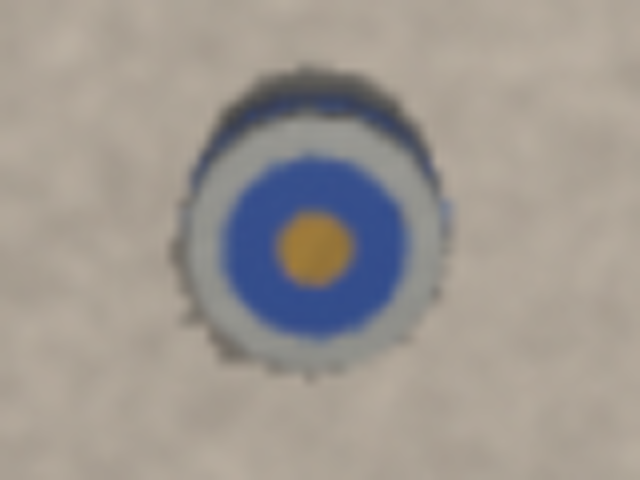

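The close crop shows the blue-ringed cell standing upright, ring centre at pixel (319,185.4). That is the right cell.

```bash
python3 - <<'E'
from h import *
import pickle
k=pickle.load(open("pics/w2.pkl","rb")); px=(318.95,185.4)
p=atz("wrist",px,.044,k); print(p, [atz("wrist",px,z,k).round(4) for z in (.04,.048)])
def C(p): return np.array([230,130])+(np.array(p))/3.6-0.4
print(tri([ray("wrist",px,k),ray("top",C((644,224))),ray("side",(240+440/3.5-.4,150+402/3.5-.4))]))
print(tri([ray("wrist",px,k),ray("side",(240+440/3.5-.4,150+402/3.5-.4))]))
print(tri([ray("wrist",px,k),ray("top",C((644,224)))]))
print(plan([p[0],p[1],0.012],12.9))
# knob from w1 & others
k1=pickle.load(open("pics/w1.pkl","rb"))
im=cv2.imread("pics/w1.png"); hsv=cv2.cvtColor(im,cv2.COLOR_BGR2HSV); m=cv2.inRange(hsv,(5,150,120),(20,255,255)); m[:,:320]=0;m[:,365:]=0;m[140:]=0;m[:80]=0
n,l,s,ce=cv2.connectedComponentsWithStats(m); print(s[1:],ce[1:])
cv2.imwrite("pics/w1c.png",cv2.resize(im[0:160,280:400],None,fx=3.7,fy=3.7,interpolation=cv2.INTER_CUBIC))
E
```

```text
[ 0.60331141 -0.20620583  0.044     ] [array([ 0.6035, -0.2071,  0.04  ]), array([ 0.6031, -0.2053,  0.048 ])]
(array([ 0.60240839, -0.2055056 ,  0.04644953]), [0.0007907305025716514, 0.001751589992966479, 0.0009658485285608711])
(array([ 0.603261  , -0.20565691,  0.04661445]), [8.772094875880277e-05, 8.772094875888428e-05])
(array([ 0.60374731, -0.2092246 ,  0.0269797 ]), [0.0008550866072526389, 0.0008550866072528132])
[array([ 1.00e-01, -1.00e-02,  1.39e+01]), array([ 0.0002, -0.    , -0.0002])]
[[325  96  30  30 648]] [[340.4367284  110.73148148]]
```

View pics/w1c.png

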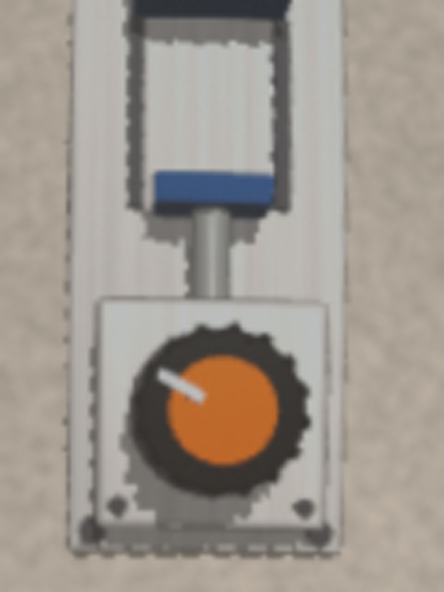

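```bash
python3 -m inch '[[[0.1,0,4],[0,0,0]],[[0.1,0,8],[0,0,0]],[[0.1,0,11],[0,0,0]],[[0.1,0,12.5],[0,0,0]],[[0.1,0,13.4],[0,0,0]],[[0.1,0,13.9],[0,0,0]],[[0.1,0,13.9],[0,0,0]],[[0.1,0,13.9],[0,0,0]],[[0.1,0,13.9],[0,0,0]],[[0.1,0,13.9],[0,0,0]]]' 1 30 && python3 -m inch '[[[0,0,0],[0,0,0]],[[0,0,0],[0,0,0]],[[0,0,0],[0,0,0]],[[0,0,0],[0,0,0]],[[0,0,0],[0,0,0]],[[0,0,0],[0,0,0]],[[0,0,0],[0,0,0]],[[0,0,0],[0,0,0]],[[0,0,0],[0,0,0]],[[0,0,0],[0,0,0]]]' -1 30; python3 look.py w3
```

```text
t: 5.15
eef_pos: [0.6036, -0.2063, 0.0123]
orientation: [1.958, 2.456, 0.0]
force: [0.3, 0.7, -0.5]
width: 0.0941
t: 6.4
eef_pos: [0.6034, -0.2062, 0.0119]
orientation: [-1.958, -2.457, -0.0]
force: [-1.3, -0.0, 0.1]
width: 0.0008
t 6.4 tcp [ 0.6034 -0.2062  0.0119] ydir 12.89 tilt 0.01 j [-0.438  0.484  1.586  0.     1.072 -0.663] F [-1.32 -0.04  0.07] M [0.014 0.094 0.001] w 0.0008
```

View pics/w3.png

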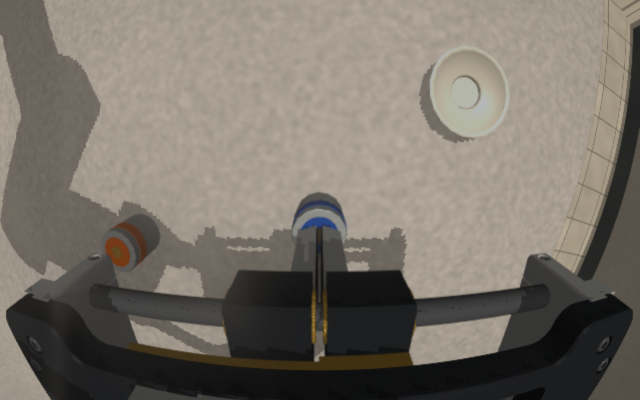

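The picture shows the fingers fully shut at (320,240) with the cell still upright at about (320,215), apparently beside or behind the tips. The grasp missed, so I'll look closer.

```bash
python3 - <<'E'
from h import *
import pickle
k=pickle.load(open("pics/w3.pkl","rb"))
im=cv2.imread("pics/w3.png"); cv2.imwrite("pics/w3c.png",cv2.resize(im[170:350,240:400],None,fx=3.3,fy=3.3,interpolation=cv2.INTER_CUBIC))
s=read_state()
M=R.from_rotvec(s["orientation"]).as_matrix()
for z in (0,-.044,-.06,-.1): print(z,proj("wrist",s["eef_pos"]+M@[0,0,z],k))
for dx in (-.04,-.03,-.02,-.01,0,.01,.02,.03,.04):
  P=s["eef_pos"]+M@[dx,0,0]; print(dx,[proj("wrist",[*(P+M@[e,0,0])[:2],z],k)[1].round(0) for e,z in ((0.018,.0),(.018,.044),(.011,.044),(0,.044),(-.018,.044))])
read_camera("top")
r=trace("blue_cell_center","wrist"); print([(x["score"],x["bbox"]) for x in r])
r=spot_point("blue_cell_center","top"); print([(x["score"],x["location"]) for x in r])
im=read_camera("side");cv2.imwrite("pics/s3c.png",cv2.resize(im[200:320,300:440,::-1],None,fx=4,fy=4,interpolation=cv2.INTER_CUBIC))
E
```

```text
0 [319.0931755  218.73152846]
-0.044 [319.10629127 242.36680169]
-0.06 [319.11238725 253.71122389]
-0.1 [319.13216291 292.33740276]
-0.04 [np.float64(240.0), np.float64(265.0), np.float64(274.0), np.float64(288.0), np.float64(309.0)]
-0.03 [np.float64(228.0), np.float64(252.0), np.float64(261.0), np.float64(276.0), np.float64(298.0)]
-0.02 [np.float64(216.0), np.float64(238.0), np.float64(248.0), np.float64(263.0), np.float64(286.0)]
-0.01 [np.float64(204.0), np.float64(223.0), np.float64(234.0), np.float64(249.0), np.float64(273.0)]
0 [np.float64(191.0), np.float64(208.0), np.float64(219.0), np.float64(235.0), np.float64(260.0)]
0.01 [np.float64(178.0), np.float64(193.0), np.float64(204.0), np.float64(220.0), np.float64(246.0)]
0.02 [np.float64(165.0), np.float64(177.0), np.float64(188.0), np.float64(205.0), np.float64(232.0)]
0.03 [np.float64(152.0), np.float64(160.0), np.float64(172.0), np.float64(189.0), np.float64(217.0)]
0.04 [np.float64(138.0), np.float64(144.0), np.float64(155.0), np.float64(173.0), np.float64(202.0)]
[(0.79, [321.8, 220.4, 55.8, 54.2])]
[]
```

View pics/w3c.png

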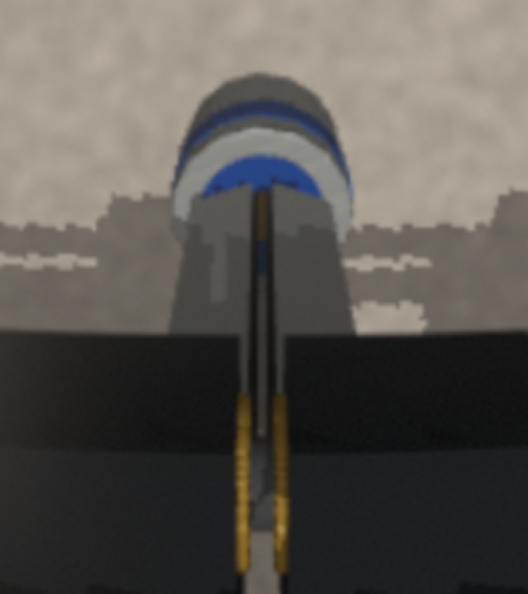

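View pics/s3c.png

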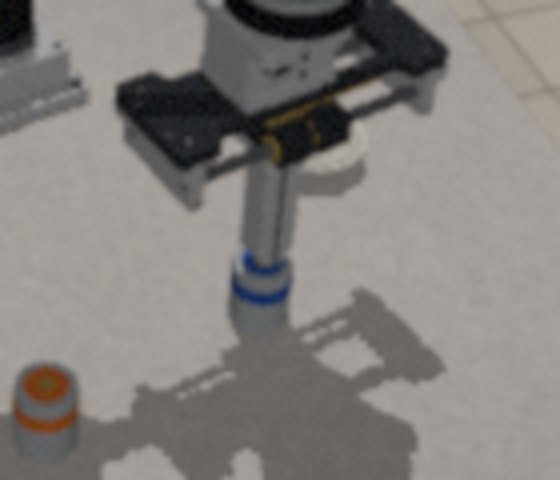

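```bash
python3 - <<'E'
from h import *
import pickle
k=pickle.load(open("pics/w1.pkl","rb")); im=cv2.imread("pics/w1.png")
cv2.imwrite("pics/w1d.png",cv2.resize(im[200:380,180:460],None,fx=2.8,fy=2.8,interpolation=cv2.INTER_CUBIC))
T=np.array([ 0.5164,-0.0396,0.1683]); M=R.from_rotvec([1.958,2.456,0.001]).as_matrix()
for z in (0,-.01,-.02,-.03,-.04,-.05):
  print(z,[proj("wrist",T+M@[x,y,z],k).round(0).tolist() for x in(.008,-.008) for y in (-.047,-.0595,.047,.0595)])
T=np.array([ 0.6034,-0.2062,0.0119]); k=pickle.load(open("pics/w3.pkl","rb"))
for z in (0,-.01,-.02,-.03,-.04,-.05):
  print(z,[proj("wrist",T+M@[x,y,z],k).round(0).tolist() for x in(.008,-.008) for y in (-.0129,.0129)])
E
```

```text
0 [[256.0, 208.0], [239.0, 208.0], [382.0, 208.0], [399.0, 208.0], [257.0, 229.0], [241.0, 228.0], [381.0, 228.0], [397.0, 228.0]]
-0.01 [[253.0, 212.0], [236.0, 212.0], [385.0, 212.0], [402.0, 212.0], [254.0, 233.0], [238.0, 233.0], [384.0, 233.0], [400.0, 233.0]]
-0.02 [[250.0, 217.0], [233.0, 217.0], [388.0, 217.0], [406.0, 217.0], [252.0, 239.0], [235.0, 238.0], [387.0, 239.0], [404.0, 238.0]]
-0.03 [[247.0, 222.0], [229.0, 222.0], [391.0, 222.0], [410.0, 221.0], [249.0, 244.0], [231.0, 244.0], [390.0, 244.0], [407.0, 244.0]]
-0.04 [[243.0, 227.0], [224.0, 227.0], [395.0, 227.0], [414.0, 227.0], [245.0, 251.0], [227.0, 250.0], [393.0, 251.0], [411.0, 250.0]]
-0.05 [[240.0, 233.0], [220.0, 233.0], [399.0, 233.0], [419.0, 233.0], [242.0, 257.0], [223.0, 257.0], [396.0, 257.0], [416.0, 257.0]]
0 [[301.0, 208.0], [337.0, 208.0], [302.0, 229.0], [336.0, 229.0]]
-0.01 [[301.0, 213.0], [337.0, 213.0], [301.0, 234.0], [337.0, 234.0]]
-0.02 [[300.0, 217.0], [338.0, 217.0], [300.0, 239.0], [338.0, 239.0]]
-0.03 [[299.0, 222.0], [339.0, 222.0], [299.0, 245.0], [339.0, 245.0]]
-0.04 [[298.0, 228.0], [340.0, 228.0], [298.0, 251.0], [340.0, 251.0]]
-0.05 [[297.0, 234.0], [341.0, 234.0], [297.0, 258.0], [341.0, 258.0]]
```

View pics/w1d.png

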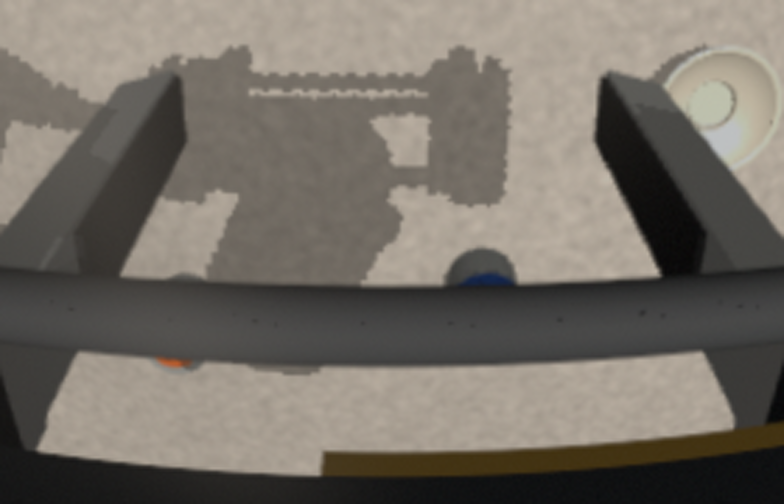

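The open-finger picture and the shut one agree. The fingertips project to where a point about 38–39 mm behind the reported TCP would be, so the fingers closed just above the cell's 44 mm top. I'll cross-check that in the side view before correcting for it.

```bash
python3 - <<'E'
from h import *
s=read_state();p=s["eef_pos"]
for dz in (0,.02,.03,.035,.04,.045): print(dz,(proj("side",p+[0,0,dz])-[300,200])*4, (proj("side",[p[0],p[1],.044])-[300,200])*4)
E
```

```text
0 [257.19640579 300.63864902] [261.36469068 261.62002523]
0.02 [259.7815873 276.4391935] [261.36469068 261.62002523]
0.03 [261.09437779 264.1503794 ] [261.36469068 261.62002523]
0.035 [261.75591527 257.95783667] [261.36469068 261.62002523]
0.04 [262.42091682 251.73286741] [261.36469068 261.62002523]
0.045 [263.08940972 245.47521625] [261.36469068 261.62002523]
```

```bash
python3 -m inch '[[[0,0,0],[0,0,0]],[[0,0,0],[0,0,0]],[[0,0,0],[0,0,0]],[[0,0,0],[0,0,0]],[[0,0,0],[0,0,0]],[[0,0,0],[0,0,0]],[[0,0,0],[0,0,0]],[[0,0,0],[0,0,0]],[[0,0,0],[0,0,0]],[[0,0,0],[0,0,0]]]' 1 30; python3 look.py w4; python3 -c "
import cv2;im=cv2.imread('pics/w4.png');cv2.imwrite('pics/w4c.png',im[120:320,180:460])"
```

```text
t: 7.9
eef_pos: [0.6034, -0.2062, 0.0119]
orientation: [-1.958, -2.457, -0.0]
force: [0.3, 0.9, 0.5]
width: 0.0935
t 7.9 tcp [ 0.6034 -0.2062  0.0119] ydir 12.89 tilt 0.0 j [-0.438  0.484  1.586  0.     1.072 -0.663] F [0.28 0.92 0.54] M [-0.091  0.097 -0.069] w 0.0935
```

View pics/w4.png

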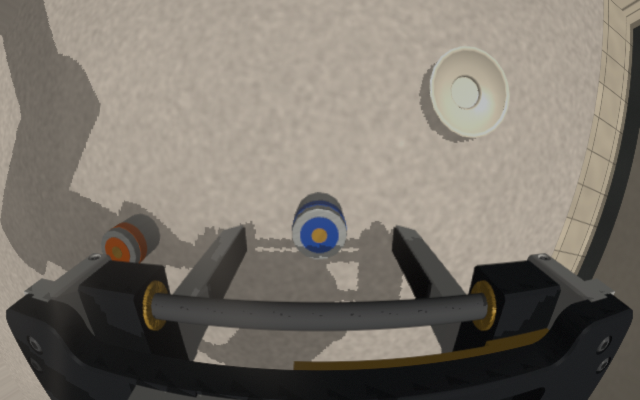

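The cell is upright and undisturbed, ring centre (319,235), which is exactly where it should be when centred between the fingers. I'll descend a further 3.5 cm in small steps.

```bash
python3 -m inch '[[[0,0,0.5],[0,0,0]],[[0,0,1],[0,0,0]],[[0,0,1.5],[0,0,0]],[[0,0,2],[0,0,0]],[[0,0,2.5],[0,0,0]],[[0,0,3],[0,0,0]],[[0,0,3.3],[0,0,0]],[[0,0,3.5],[0,0,0]],[[0,0,3.5],[0,0,0]],[[0,0,3.5],[0,0,0]]]' 1 30; python3 look.py w5
```

```text
t: 9.2
eef_pos: [0.6036, -0.2063, -0.0229]
orientation: [1.958, 2.457, 0.0]
force: [0.3, 0.3, 0.3]
width: 0.0941
t 9.2 tcp [ 0.6036 -0.2063 -0.0229] ydir 12.89 tilt 0.02 j [-0.438  0.519  1.623  0.     0.999 -0.663] F [0.26 0.28 0.28] M [-0.077  0.01   0.011] w 0.0941
```

View pics/w5.png

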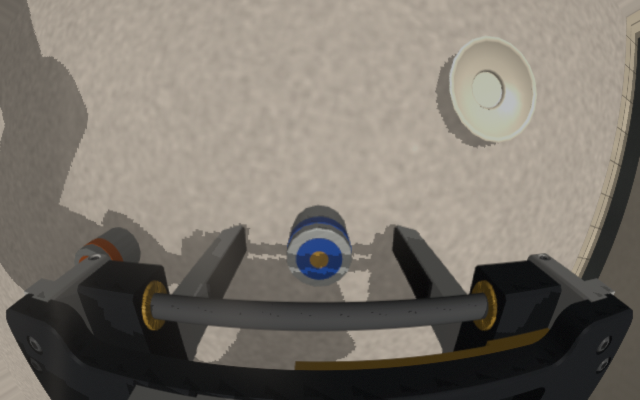

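With the reported z at −23 mm there is still no contact, which confirms the tips are short. The cell sits between the fingers at (319,255). Closing.

```bash
python3 -m inch '[[[0,0,0],[0,0,0]],[[0,0,0],[0,0,0]],[[0,0,0],[0,0,0]],[[0,0,0],[0,0,0]],[[0,0,0],[0,0,0]],[[0,0,0],[0,0,0]],[[0,0,0],[0,0,0]],[[0,0,0],[0,0,0]],[[0,0,0],[0,0,0]],[[0,0,0],[0,0,0]]]' -1 30; python3 look.py w6
```

```text
t: 10.5
eef_pos: [0.6034, -0.2062, -0.0231]
orientation: [1.958, 2.457, 0.0]
force: [0.3, 0.3, 0.3]
width: 0.0358
t 10.5 tcp [ 0.6034 -0.2062 -0.0231] ydir 12.89 tilt 0.01 j [-0.438  0.519  1.623  0.     0.999 -0.663] F [0.28 0.28 0.25] M [-0.036  0.081  0.028] w 0.0358
```

View pics/w6.png

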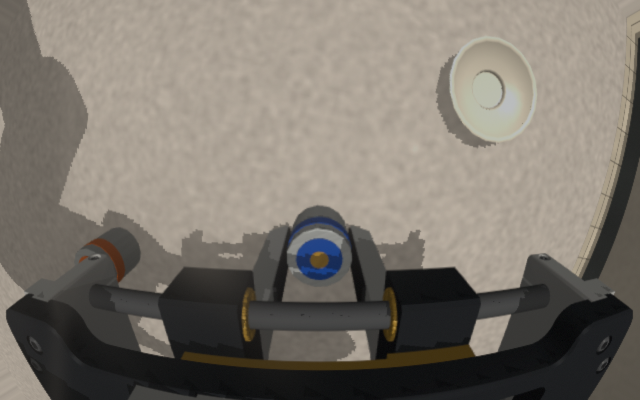

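```bash
python3 -m inch '[[[0,0,-3],[0,0,0]],[[0,0,-7],[0,0,0]],[[0,0,-11],[0,0,0]],[[2,0,-14.5],[0,0,0]],[[7,-0.7,-14.5],[0,0,0]],[[12,-1.2,-14.5],[0,0,0]],[[17,-1.7,-14.5],[0,0,0]],[[22,-2.2,-14.5],[0,0,0]],[[26,-2.6,-14.5],[0,0,0]],[[28,-2.8,-14.5],[0,0,0]]]' -1 30; python3 look.py w7 bay knob_grip housing fixture fixed_jaw
```

```text
t: 11.8
eef_pos: [0.5122, 0.0621, 0.1216]
orientation: [-1.955, -2.458, 0.001]
force: [0.6, -0.5, -2.3]
width: 0.0355
t 11.8 tcp [0.5122 0.0621 0.1216] ydir 13.0 tilt 0.08 j [-0.014  0.22   1.703  0.     1.22  -0.241] F [ 0.61 -0.52 -2.32] M [-0.083  0.023  0.026] w 0.0355
bay [(0.76, [506.3, 128.5]), (0.56, [323.6, 97.1])]
knob_grip [(0.86, [508.7, 206.0])]
housing [(0.92, [501.4, 199.8]), (0.68, [321.4, 96.6]), (0.6, [319.6, 211.4])]
fixture [(0.97, [494.0, 160.1]), (0.8, [317.6, 148.8]), (0.17, [322.6, 214.2])]
fixed_jaw [(0.2, [318.7, 242.4])]
```

View pics/w7.png

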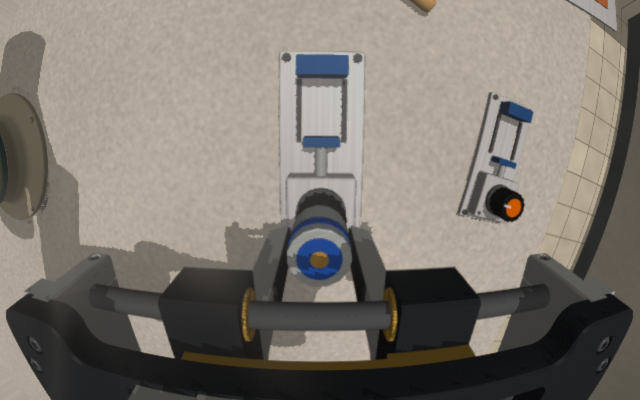

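The fixture is well in view: the fixed jaw at (322,67), sliding jaw at (321,142), base corners near (281,52) and (364,52), and the held cell below at (319,255). I'll zoom in to fit its pose.

```bash
python3 -c "
import cv2;im=cv2.imread('pics/w7.png');cv2.imwrite('pics/w7c.png',cv2.resize(im[45:195,270:380],None,fx=4,fy=4,interpolation=cv2.INTER_CUBIC))"
```

```text
(no output)
```

View pics/w7c.png

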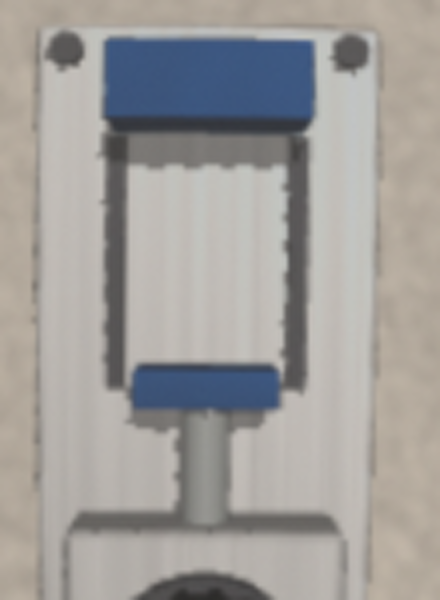

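```bash
cat > fit.py <<'E'
from h import *
import pickle
from scipy.optimize import least_squares
k7=pickle.load(open("pics/w7.pkl","rb")); k1=pickle.load(open("pics/w1.pkl","rb")); kt=get_calibration("top")
c7=lambda a,b:np.array([270+a/4-.375,45+b/4-.375]); ct=lambda a,b:np.array([230+a/3.6-.4,130+b/3.6-.4]); c1=lambda a,b:np.array([280+a/3.7-.37,b/3.7-.37])
O7=[((-.045,.105,.012),c7(40,27)),((.045,.105,.012),c7(378,31)),((-.025,.095,.042),c7(105,40)),((.025,.095,.042),c7(314,40)),((-.025,.075,.042),c7(105,116)),((.025,.075,.042),c7(314,120))]
O1=[((-.045,-.105,.012),c1(72,550)),((.045,-.105,.012),c1(341,550))]
OT=[((-.045,.105,.012),ct(92,450)),((.045,.105,.012),ct(67,335)),((.045,-.105,.012),ct(345,275)),((-.045,-.105,.012),ct(370,388))]
def W(p,q): c,s=np.cos(p[2]),np.sin(p[2]); return np.array([p[0]+c*q[0]-s*q[1],p[1]+s*q[0]+c*q[1],q[2]])
def res(p,sets): return np.concatenate([ (proj(cam,W(p,q),k)-px) for O,cam,k in sets for q,px in O])
S7=(O7,"wrist",k7);S1=(O1,"wrist",k1);ST=(OT,"top",kt)
if __name__=="__main__":
  for S in ([S7],[S7,S1],[ST],[S7,S1,ST]):
    r=least_squares(res,[.504,.1,.225],args=(S,),x_scale=[.01,.01,.01]); p=r.x
    print(p[:2].round(4),np.degrees(p[2]).round(2),"rms",np.sqrt(np.mean(r.fun**2)).round(2),"bay",W(p,(0,.053,.012)).round(4),"knob?",W(p,(0,-.06,.012)).round(4))
    if S==[S7,S1]:
      print(r.fun.reshape(-1,2).round(1).tolist())
      # housing far edge and sliding jaw front edge, knob
      inv=lambda P:(np.array([[np.cos(p[2]),np.sin(p[2])],[-np.sin(p[2]),np.cos(p[2])]])@(np.array(P)[:2]-p[:2])).round(4)
      print("slide jaw",inv(atz("wrist",c7(134,376),.0395,k7)),inv(atz("wrist",c7(279,376),.0395,k7)))
      print("housing far",inv(atz("wrist",c7(72,530),.042,k7)),inv(atz("wrist",c7(343,530),.042,k7)))
      print("knob w1",inv(atz("wrist",(340.4,110.7),.088,k1)),"top",inv(atz("top",ct(294,338),.088)))
      print("knob tri",tri([ray("wrist",(340.4,110.7),k1),ray("side",(240+210/3.5-.4,150+156/3.5-.4))]),tri([ray("wrist",(340.4,110.7),k1),ray("top",ct(294,338))]))
E
python3 fit.py
```

```text
[0.5052 0.1011] 12.5 rms 0.55 bay [0.4937 0.1529 0.012 ] knob? [0.5182 0.0425 0.012 ]
[0.5054 0.1014] 12.65 rms 0.64 bay [0.4938 0.1531 0.012 ] knob? [0.5185 0.0429 0.012 ]
[[-0.9, -0.5], [0.8, -0.8], [-0.3, -0.7], [0.4, -0.2], [-0.5, 0.6], [0.4, 0.0], [-0.7, 0.5], [0.7, 1.2]]
slide jaw [-0.0177  0.0129] [0.0171 0.0131]
housing far [-0.0329 -0.0246] [ 0.0333 -0.0242]
knob w1 [-0.0001 -0.0601] top [-0.0028 -0.0591]
knob tri (array([0.51866615, 0.04257288, 0.090074  ]), [0.000355074670658275, 0.0003550746706583064]) (array([ 0.5264096 ,  0.04671813, -0.05223464]), [0.0011328301041846345, 0.0011328301041846351])
[0.5035 0.0995] 12.64 rms 0.81 bay [0.4919 0.1513 0.012 ] knob? [0.5166 0.041  0.012 ]
[0.5052 0.1012] 12.58 rms 0.8 bay [0.4936 0.153  0.012 ] knob? [0.5183 0.0427 0.012 ]
```

```bash
python3 - <<'E'
from h import *
import pickle
k=pickle.load(open("pics/w7.pkl","rb"));s=read_state(); M=R.from_rotvec(s["orientation"]).as_matrix()
for dx in (-.002,0,.002): print(dx,proj("wrist",np.array([0.5122,0.0621,0.1216])+M@[dx,0,-.067],k))
im=cv2.imread("pics/w7.png"); hsv=cv2.cvtColor(im,cv2.COLOR_BGR2HSV); m=cv2.inRange(hsv,(10,120,80),(25,255,255)); m[:,:300]=0;m[:,340:]=0;m[:245]=0;m[275:]=0
n,l,S,ce=cv2.connectedComponentsWithStats(m); print(S[1:],ce[1:])
print(plan([.4938,.153,.05],12.6))
E
```

```text
-0.002 [318.98038536 262.42202491]
0 [318.98978873 259.11733475]
0.002 [318.9992752  255.77726241]
[[311 252  17  16 203]] [[318.96551724 259.51724138]]
[array([9.62, 0.07, 7.18]), array([0.0002, 0.0009, 0.0039])]
```

```bash
python3 -m inch '[[[4,0,0],[0,0,0.004]],[[8,0.1,0],[0,0,0.004]],[[9.6,0.1,1],[0,0,0.004]],[[9.6,0.1,3],[0,0,0.004]],[[9.6,0.1,5],[0,0,0.004]],[[9.6,0.1,6.5],[0,0,0.004]],[[9.6,0.1,7.2],[0,0,0.004]],[[9.6,0.1,7.2],[0,0,0.004]],[[9.6,0.1,7.2],[0,0,0.004]],[[9.6,0.1,7.2],[0,0,0.004]]]' -1 30; python3 look.py w8; python3 - <<'E'
from h import *
im=read_camera("side"); cv2.imwrite("pics/s8.png",cv2.resize(im[130:240,210:360,::-1],None,fx=5,fy=5,interpolation=cv2.INTER_CUBIC))
print(plan([.4938,.153,-.0100],12.6))
E
```

```text
t: 13.35
eef_pos: [0.4938, 0.1544, 0.0507]
orientation: [1.962, 2.452, 0.002]
force: [0.4, -0.4, -2.8]
width: 0.0356
t 13.35 tcp [0.4938 0.1544 0.0507] ydir 12.66 tilt 0.09 j [ 0.168  0.285  1.808  0.     1.047 -0.053] F [ 0.38 -0.45 -2.79] M [-0.049  0.054 -0.045] w 0.0356
[array([-0.14, -0.01,  6.05]), array([0.0011, 0.    , 0.0012])]
```

View pics/w8.png

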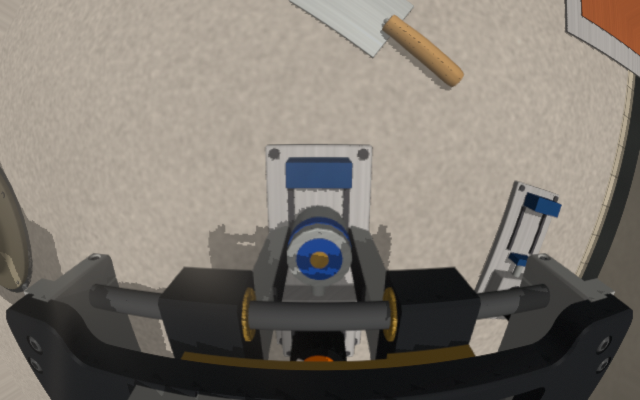

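View pics/s8.png

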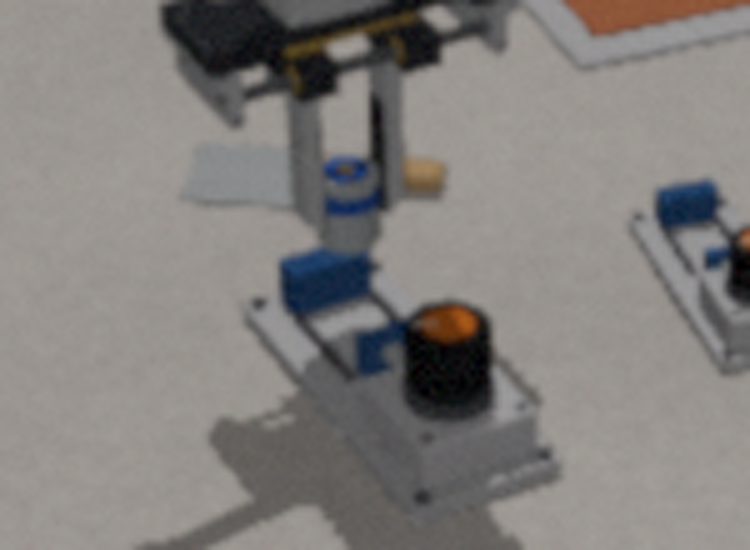

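The cell hangs upright above the bay, ring at (319,260), fixed jaw ahead at (319,172). I'll refit the fixture from this nearer view.

```bash
python3 -c "
import cv2;im=cv2.imread('pics/w8.png');cv2.imwrite('pics/w8c.png',cv2.resize(im[135:225,255:385],None,fx=6,fy=6,interpolation=cv2.INTER_CUBIC))"
```

```text
(no output)
```

View pics/w8c.png

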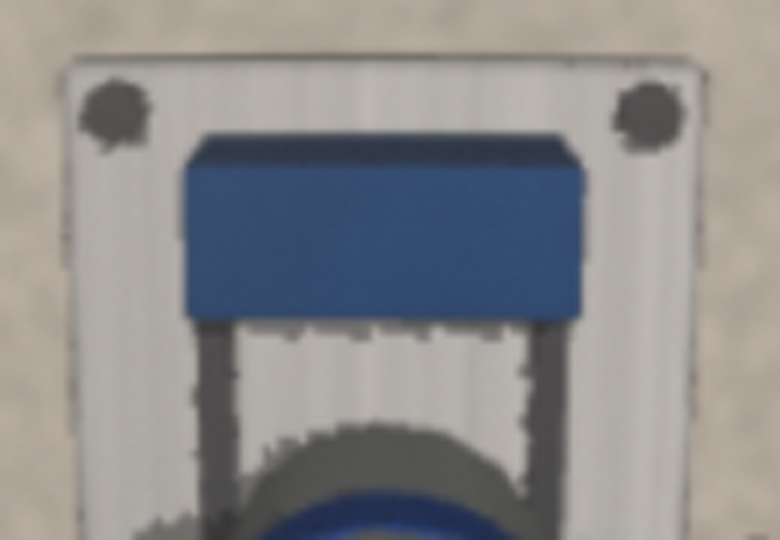

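```bash
python3 - <<'E'
from fit import *
k8=pickle.load(open("pics/w8.pkl","rb")); c8=lambda a,b:np.array([255+a/6-.42,135+b/6-.42])
O8=[((-.045,.105,.012),c8(68,62)),((.045,.105,.012),c8(702,62)),((-.025,.095,.042),c8(186,166)),((.025,.095,.042),c8(581,166)),((-.025,.075,.042),c8(186,318)),((.025,.075,.042),c8(581,318))]
S8=(O8,"wrist",k8)
for S in ([S8],[S7,S8],[S8,S7,S1]):
    r=least_squares(res,[.504,.1,.225],args=(S,),x_scale=[.01,.01,.01]); p=r.x
    print(p[:2].round(4),np.degrees(p[2]).round(2),"rms",np.sqrt(np.mean(r.fun**2)).round(2),"bay",W(p,(0,.053,.012)).round(4),"knob",W(p,(0,-.06,.012)).round(4))
E
```

```text
[0.5052 0.1017] 12.57 rms 0.76 bay [0.4936 0.1534 0.012 ] knob [0.5182 0.0432 0.012 ]
[0.5052 0.1015] 12.55 rms 0.71 bay [0.4937 0.1532 0.012 ] knob [0.5182 0.0429 0.012 ]
[0.5053 0.1016] 12.64 rms 0.71 bay [0.4937 0.1533 0.012 ] knob [0.5184 0.0431 0.012 ]
```

```bash
python3 -m inch '[[[-0.1,0,1.5],[0,0,0]],[[-0.1,0,3],[0,0,0]],[[-0.1,0,4],[0,0,0]],[[-0.1,0,4.8],[0,0,0]],[[-0.1,0,5.3],[0,0,0]],[[-0.1,0,5.6],[0,0,0]],[[-0.1,0,5.8],[0,0,0]],[[-0.1,0,6],[0,0,0]],[[-0.1,0,6],[0,0,0]],[[-0.1,0,6],[0,0,0]]]' -1 30; python3 look.py w9;  python3 - <<'E'
from h import *
im=read_camera("side"); cv2.imwrite("pics/s9.png",cv2.resize(im[130:240,210:360,::-1],None,fx=5,fy=5,interpolation=cv2.INTER_CUBIC))
E
```

```text
t: 14.7
eef_pos: [0.4936, 0.1534, -0.0099]
orientation: [1.963, 2.453, 0.001]
force: [0.8, 0.4, -2.9]
width: 0.0352
t 14.7 tcp [ 0.4936  0.1534 -0.0099] ydir 12.66 tilt 0.02 j [ 0.167  0.356  1.885  0.     0.9   -0.055] F [ 0.79  0.42 -2.91] M [-0.013  0.073  0.004] w 0.0352
```

View pics/w9.png

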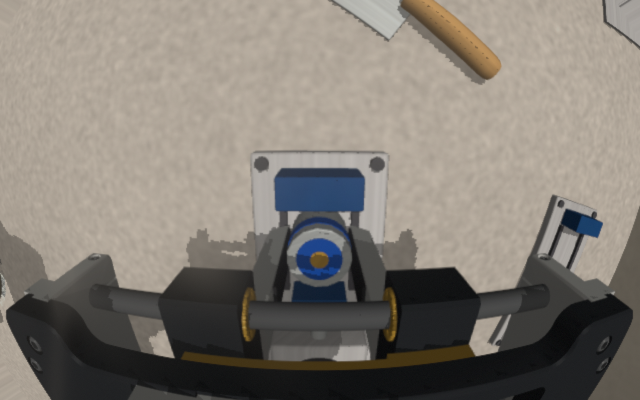

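View pics/s9.png

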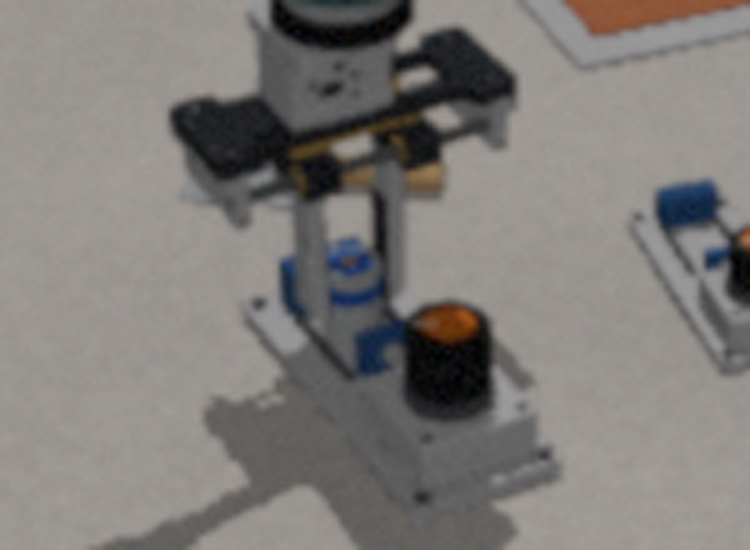

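The cell is in the bay between the jaws, still hanging (Fz −2.9 N). I'll lower it the last 1–2 mm and watch the force.

```bash
python3 -m inch '[[[0,0,0.05],[0,0,0]],[[0,0,0.1],[0,0,0]],[[0,0,0.1],[0,0,0]],[[0,0,0.15],[0,0,0]],[[0,0,0.15],[0,0,0]],[[0,0,0.15],[0,0,0]],[[0,0,0.15],[0,0,0]],[[0,0,0.15],[0,0,0]],[[0,0,0.15],[0,0,0]],[[0,0,0.15],[0,0,0]]]' -1 30
```

```text
t: 16.05
eef_pos: [0.4934, 0.1533, -0.0111]
orientation: [1.963, 2.453, 0.0]
force: [-2.3, -1.4, 5.2]
width: 0.0357
```

Contact at +5 N, so the foot is on the floor. Releasing.

```bash
python3 -m inch '[[[0,0,0],[0,0,0]],[[0,0,0],[0,0,0]],[[0,0,0],[0,0,0]],[[0,0,0],[0,0,0]],[[0,0,0],[0,0,0]],[[0,0,0],[0,0,0]],[[0,0,0],[0,0,0]],[[0,0,0],[0,0,0]],[[0,0,0],[0,0,0]],[[0,0,0],[0,0,0]]]' 1 30; python3 look.py w10
```

```text
t: 17.3
eef_pos: [0.4934, 0.1533, -0.0115]
orientation: [1.963, 2.453, 0.0]
force: [-0.2, -0.9, -0.6]
width: 0.0942
t 17.3 tcp [ 0.4934  0.1533 -0.0115] ydir 12.66 tilt 0.01 j [ 0.166  0.358  1.887  0.     0.896 -0.055] F [-0.22 -0.91 -0.61] M [-0.049  0.063 -0.004] w 0.0942
```

View pics/w10.png

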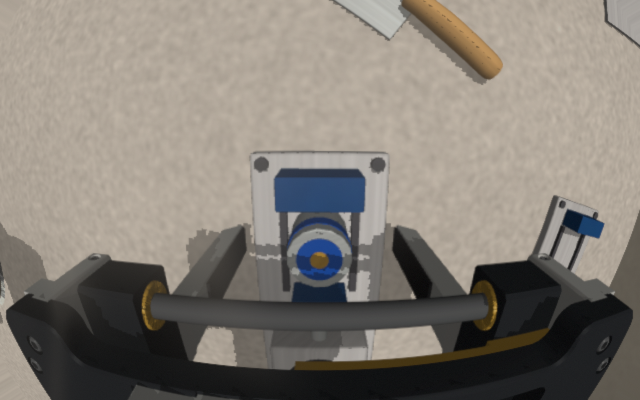

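The cell stands free and upright in the bay, ring at (319,260). I'll rise straight up and go over the knob.

```bash
python3 -m inch '[[[0,0,-1.5],[0,0,0]],[[0,0,-4],[0,0,0]],[[0,0,-7.5],[0,0,0]],[[0,0,-11.2],[0,0,0]],[[-2,0,-11.2],[0,0,0]],[[-6,0,-11.2],[0,0,0]],[[-10,0,-11.2],[0,0,0]],[[-11.3,0,-11.2],[0,0,0]],[[-11.3,0,-11.2],[0,0,0]],[[-11.3,0,-11.2],[0,0,0]]]' 1 30; python3 look.py w11 knob_grip
```

```text
t: 18.6
eef_pos: [0.5178, 0.0441, 0.1007]
orientation: [-1.962, -2.453, -0.001]
force: [-0.0, 0.5, -0.0]
width: 0.0942
t 18.6 tcp [0.5178 0.0441 0.1007] ydir 12.69 tilt 0.05 j [-5.000e-02  2.420e-01  1.729e+00  1.000e-03  1.171e+00 -2.720e-01] F [-0.    0.47 -0.03] M [-0.046  0.035 -0.02 ] w 0.0942
knob_grip [(0.94, [318.8, 210.0]), (0.69, [520.8, 190.0])]
```

View pics/w11.png

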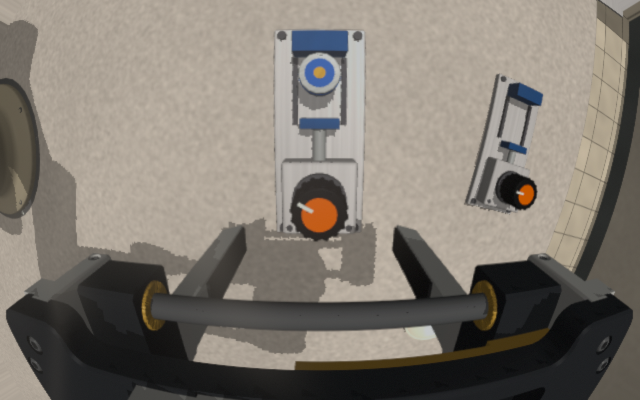

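```bash
python3 - <<'E'
from h import *
import pickle
k=pickle.load(open("pics/w11.pkl","rb"))
im=cv2.imread("pics/w11.png"); hsv=cv2.cvtColor(im,cv2.COLOR_BGR2HSV); m=cv2.inRange(hsv,(5,150,120),(20,255,255)); m[:,:295]=0;m[:,345:]=0;m[240:]=0;m[:190]=0
m=cv2.morphologyEx(m,cv2.MORPH_CLOSE,np.ones((7,7)))
cs,_=cv2.findContours(m,0,2); c=max(cs,key=cv2.contourArea); (x,y),r=cv2.minEnclosingCircle(c); print(x,y,r, cv2.fitEllipse(c)[0])
print(proj("wrist",[.5183,.043,.088],k)); P=atz("wrist",cv2.fitEllipse(c)[0],.088,k); print(P)
P=(P[:2]+[.5183,.043])/2; print(P, plan([*P,.019],12.6))
cv2.imwrite("pics/w11c.png",cv2.resize(im[20:250,260:380],None,fx=2.6,fy=2.6,interpolation=cv2.INTER_CUBIC))
E
```

```text
318.9166564941406 214.5 18.090354919433594 (318.9839172363281, 214.7354278564453)
[319.33904031 214.87115783]
[0.51800572 0.04304802 0.088     ]
[0.51815286 0.04302401] [array([-0.13,  0.  ,  8.16]), array([ 0.    , -0.0006,  0.0023])]
```

View pics/w11c.png

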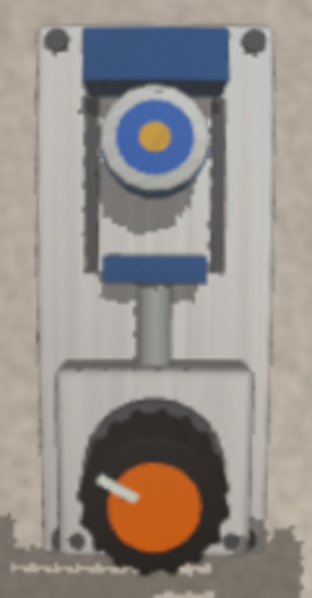

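The crop shows the cell upright in the bay, clear of both jaws. The knob is centred where the fit put it, at (319,215), with its index mark pointing up-left. I'll descend onto the knob.

```bash
python3 -m inch '[[[-0.1,0,2],[0,0,0]],[[-0.1,0,4],[0,0,0]],[[-0.1,0,5.5],[0,0,0]],[[-0.1,0,6.5],[0,0,0]],[[-0.1,0,7.3],[0,0,0]],[[-0.1,0,7.8],[0,0,0]],[[-0.1,0,8.1],[0,0,0]],[[-0.1,0,8.1],[0,0,0]],[[-0.1,0,8.1],[0,0,0]],[[-0.1,0,8.1],[0,0,0]]]' 1 50; python3 look.py w12;  python3 - <<'E'
from h import *
im=read_camera("side"); cv2.imwrite("pics/s12.png",cv2.resize(im[130:240,210:360,::-1],None,fx=5,fy=5,interpolation=cv2.INTER_CUBIC))
E
```

```text
t: 19.95
eef_pos: [0.5186, 0.0421, 0.0197]
orientation: [1.963, 2.452, 0.001]
force: [0.2, 0.3, 0.8]
width: 0.0938
t 19.95 tcp [0.5186 0.0421 0.0197] ydir 12.66 tilt 0.03 j [-0.053  0.324  1.842  0.     0.975 -0.274] F [0.23 0.32 0.77] M [-0.014  0.07   0.056] w 0.0938
```

View pics/w12.png

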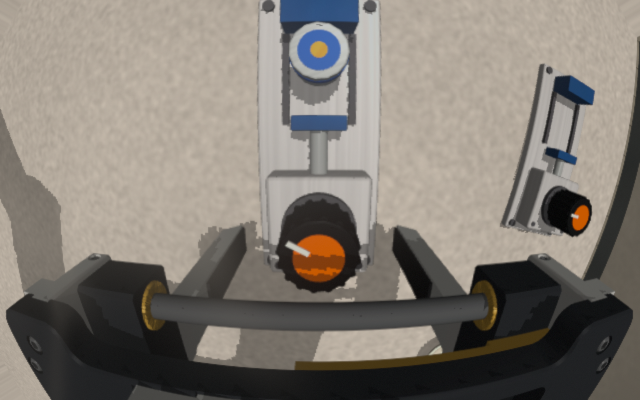

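View pics/s12.png

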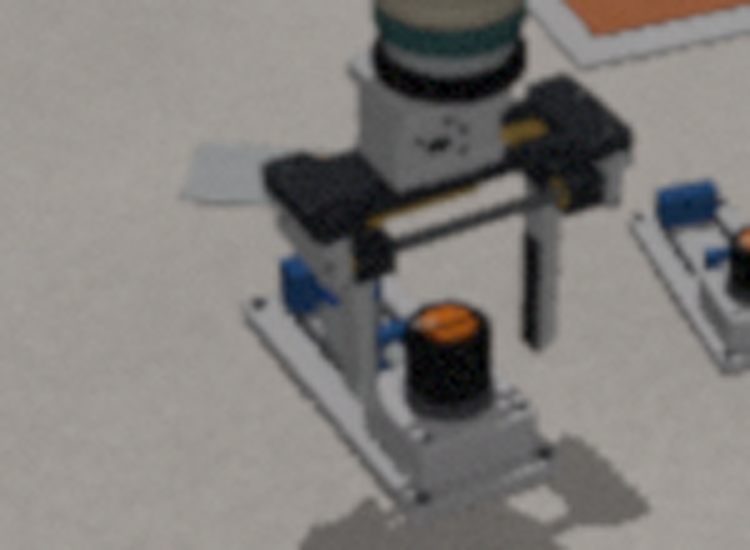

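The fingers straddle the knob symmetrically, tips about halfway down. I'll centre 1 mm and grip.

```bash
python3 -m inch '[[[0.1,0,0],[0,0,0]],[[0.1,0,0],[0,0,0]],[[0.1,0,0],[0,0,0]],[[0.1,0,0],[0,0,0]],[[0.1,0,0],[0,0,0]],[[0.1,0,0],[0,0,0]],[[0.1,0,0],[0,0,0]],[[0.1,0,0],[0,0,0]],[[0.1,0,0],[0,0,0]],[[0.1,0,0],[0,0,0]]]' -1 55; python3 look.py w13
```

```text
t: 21.3
eef_pos: [0.5181, 0.0431, 0.0195]
orientation: [-1.963, -2.453, 0.0]
force: [-0.3, -0.7, 0.9]
width: 0.0432
t 21.3 tcp [0.5181 0.0431 0.0195] ydir 12.66 tilt 0.01 j [-0.051  0.324  1.842  0.     0.975 -0.272] F [-0.26 -0.7   0.86] M [-0.056  0.198 -0.011] w 0.0432
```

View pics/w13.png

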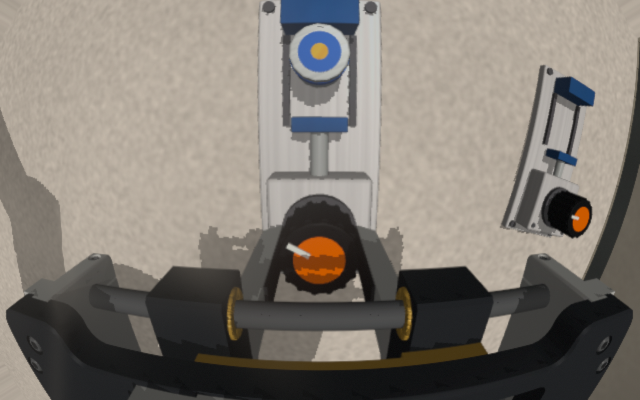

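The grip on the knob is firm at 43 mm. I estimate 26 mm of free travel, about 1.44 rad to contact. First I turn clockwise 0.9 rad (positive about the tool's z, which points down) and check the effect.

```bash
python3 -m inch '[[[0,0,0],[0,0,0.09]],[[0,0,0],[0,0,0.18]],[[0,0,0],[0,0,0.27]],[[0,0,0],[0,0,0.36]],[[0,0,0],[0,0,0.45]],[[0,0,0],[0,0,0.54]],[[0,0,0],[0,0,0.63]],[[0,0,0],[0,0,0.72]],[[0,0,0],[0,0,0.81]],[[0,0,0],[0,0,0.9]]]' -1 55; python3 look.py w14
```

```text
t: 22.6
eef_pos: [0.5173, 0.0431, 0.0194]
orientation: [-2.835, -1.351, 0.002]
force: [-1.6, 0.5, 2.3]
width: 0.0436
t 22.6 tcp [0.5173 0.0431 0.0194] ydir -39.03 tilt 0.09 j [-0.051  0.324  1.843 -0.     0.976  0.63 ] F [-1.64  0.5   2.32] M [-0.048  0.488  0.194] w 0.0436
```

View pics/w14.png

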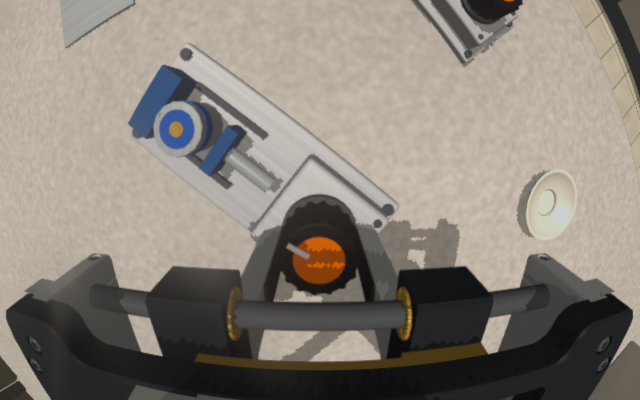

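The knob follows the gripper (mark at the same place in the picture) and the sliding jaw has moved close to the cell. Free-run moment is 0.19 N m. I'll turn another 0.4 rad.

```bash
python3 -m inch '[[[0,0,0],[0,0,0.04]],[[0,0,0],[0,0,0.08]],[[0,0,0],[0,0,0.12]],[[0,0,0],[0,0,0.16]],[[0,0,0],[0,0,0.2]],[[0,0,0],[0,0,0.24]],[[0,0,0],[0,0,0.28]],[[0,0,0],[0,0,0.32]],[[0,0,0],[0,0,0.36]],[[0,0,0],[0,0,0.4]]]' -1 55; python3 look.py w15
```

```text
t: 23.9
eef_pos: [0.517, 0.0434, 0.0195]
orientation: [-3.046, -0.765, 0.003]
force: [-2.6, 0.9, 2.1]
width: 0.043
t 23.9 tcp [0.517  0.0434 0.0195] ydir -61.79 tilt 0.12 j [-0.051  0.324  1.843  0.     0.977  1.027] F [-2.61  0.87  2.13] M [0.082 0.648 0.202] w 0.043
```

View pics/w15.png

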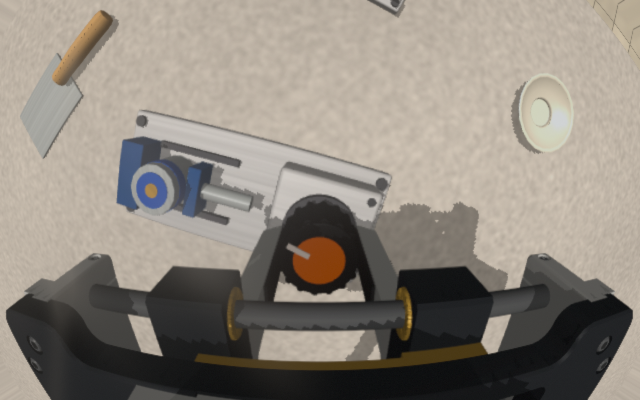

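The sliding jaw is just touching the cell, with a small gap left to the fixed jaw and Mz still 0.20. Fine steps of 0.1 rad from here.

```bash
python3 -m inch '[[[0,0,0],[0,0,0.01]],[[0,0,0],[0,0,0.02]],[[0,0,0],[0,0,0.03]],[[0,0,0],[0,0,0.04]],[[0,0,0],[0,0,0.05]],[[0,0,0],[0,0,0.06]],[[0,0,0],[0,0,0.07]],[[0,0,0],[0,0,0.08]],[[0,0,0],[0,0,0.09]],[[0,0,0],[0,0,0.1]]]' -1 55; python3 -c "
from h import *
st()"
```

```text
t: 25.2
eef_pos: [0.517, 0.0435, 0.0194]
orientation: [-3.08, -0.612, 0.003]
force: [-5.9, 2.6, 4.8]
width: 0.0435
t 25.2 tcp [0.517  0.0435 0.0194] ydir -67.53 tilt 0.13 j [-5.100e-02  3.240e-01  1.843e+00  1.000e-03  9.770e-01  1.128e+00] F [-5.89  2.64  4.81] M [0.463 1.157 0.479] w 0.0435
```

Mz jumped to 0.48, so the cell is gripped and it is near the peak. Smaller steps now.

```bash
python3 -m inch '[[[0,0,0],[0,0,0.005]],[[0,0,0],[0,0,0.01]],[[0,0,0],[0,0,0.015]],[[0,0,0],[0,0,0.02]],[[0,0,0],[0,0,0.025]],[[0,0,0],[0,0,0.03]],[[0,0,0],[0,0,0.035]],[[0,0,0],[0,0,0.04]],[[0,0,0],[0,0,0.045]],[[0,0,0],[0,0,0.05]]]' -1 55; python3 look.py w16
```

```text
t: 26.45
eef_pos: [0.517, 0.0435, 0.0194]
orientation: [-3.095, -0.535, 0.003]
force: [-5.0, 2.5, 5.6]
width: 0.0431
t 26.45 tcp [0.517  0.0435 0.0194] ydir -70.38 tilt 0.12 j [-5.100e-02  3.240e-01  1.843e+00  1.000e-03  9.770e-01  1.177e+00] F [-5.04  2.53  5.6 ] M [0.407 1.125 0.467] w 0.0431
```

View pics/w16.png

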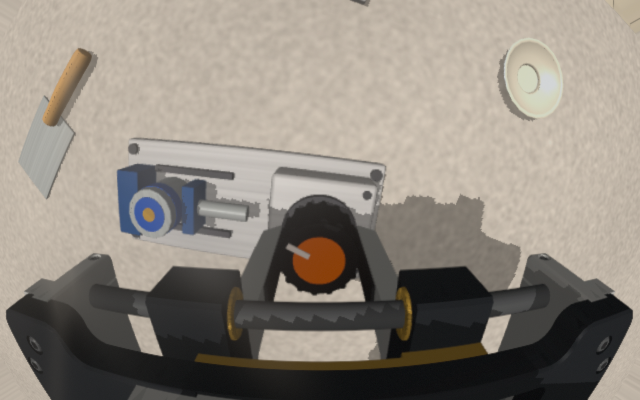

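Mz is 0.467, no longer rising, and the mark is still fixed relative to the fingers at (297,250), so no finger slip. It is at or just past the click. I'll go on carefully to see the torque give way.

```bash
python3 -m inch '[[[0,0,0],[0,0,0.01]],[[0,0,0],[0,0,0.02]],[[0,0,0],[0,0,0.03]],[[0,0,0],[0,0,0.04]],[[0,0,0],[0,0,0.05]],[[0,0,0],[0,0,0.06]],[[0,0,0],[0,0,0.07]],[[0,0,0],[0,0,0.08]],[[0,0,0],[0,0,0.08]],[[0,0,0],[0,0,0.08]]]' -1 55; python3 -c "
from h import *
st()"
```

```text
t: 27.75
eef_pos: [0.5169, 0.0436, 0.0194]
orientation: [-3.114, -0.411, 0.003]
force: [-4.9, 2.1, 5.0]
width: 0.0432
t 27.75 tcp [0.5169 0.0436 0.0194] ydir -74.97 tilt 0.13 j [-5.100e-02  3.240e-01  1.843e+00  1.000e-03  9.770e-01  1.257e+00] F [-4.94  2.14  5.01] M [0.453 1.172 0.41 ] w 0.0432
```

```bash
python3 -m inch '[[[0,0,0],[0,0,0.01]],[[0,0,0],[0,0,0.02]],[[0,0,0],[0,0,0.03]],[[0,0,0],[0,0,0.04]],[[0,0,0],[0,0,0.05]],[[0,0,0],[0,0,0.06]],[[0,0,0],[0,0,0.07]],[[0,0,0],[0,0,0.08]],[[0,0,0],[0,0,0.08]],[[0,0,0],[0,0,0.08]]]' -1 55; python3 -c "
from h import *
st()"
```

```text
t: 29.0
eef_pos: [0.5169, 0.0437, 0.0194]
orientation: [-3.127, -0.285, 0.003]
force: [-5.2, 3.3, 6.0]
width: 0.0435
t 29.0 tcp [0.5169 0.0437 0.0194] ydir -79.57 tilt 0.14 j [-5.100e-02  3.240e-01  1.843e+00  1.000e-03  9.770e-01  1.338e+00] F [-5.18  3.27  6.01] M [0.431 1.081 0.329] w 0.0435
```

The torque is falling at about 1 N m/rad (0.47 → 0.41 → 0.33), so the clutch is giving way. I'll go 0.1 more to make the click complete while staying inside the 0.4 rad of slip.

```bash
python3 -m inch '[[[0,0,0],[0,0,0.02]],[[0,0,0],[0,0,0.04]],[[0,0,0],[0,0,0.06]],[[0,0,0],[0,0,0.07]],[[0,0,0],[0,0,0.08]],[[0,0,0],[0,0,0.09]],[[0,0,0],[0,0,0.1]],[[0,0,0],[0,0,0.1]],[[0,0,0],[0,0,0.1]],[[0,0,0],[0,0,0.1]]]' -1 55; python3 look.py w17; python3 -c "
from h import *
for i in range(3): read_camera('top'); st()"
```

```text
t: 30.25
eef_pos: [0.5169, 0.0437, 0.0194]
orientation: [-3.138, -0.128, 0.003]
force: [-4.6, 2.6, 5.2]
width: 0.043
t 30.25 tcp [0.5169 0.0437 0.0194] ydir -85.33 tilt 0.14 j [-5.100e-02  3.240e-01  1.843e+00  1.000e-03  9.770e-01  1.438e+00] F [-4.59  2.64  5.25] M [0.469 1.205 0.241] w 0.043
t 30.35 tcp [0.5169 0.0438 0.0194] ydir -85.33 tilt 0.14 j [-5.100e-02  3.240e-01  1.843e+00  1.000e-03  9.770e-01  1.438e+00] F [-5.55  2.75  6.11] M [0.508 1.142 0.175] w 0.0435
t 30.4 tcp [0.5169 0.0438 0.0194] ydir -85.33 tilt 0.15 j [-5.100e-02  3.240e-01  1.843e+00  1.000e-03  9.770e-01  1.438e+00] F [-5.82  2.66  5.62] M [0.415 1.171 0.234] w 0.0433
t 30.45 tcp [0.5169 0.0437 0.0194] ydir -85.33 tilt 0.14 j [-5.100e-02  3.240e-01  1.843e+00  1.000e-03  9.770e-01  1.438e+00] F [-4.96  2.2   5.44] M [0.478 1.135 0.174] w 0.0439
```

View pics/w17.png

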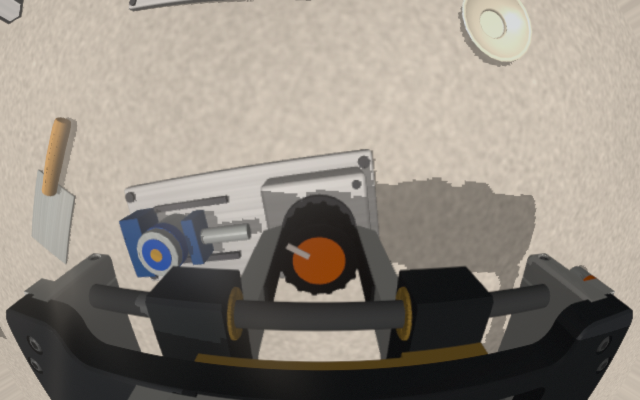

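The torque has dropped from about 0.48 to about 0.21 N m, roughly 0.28 rad of slip, well inside the 0.4 rad window. The cell is upright between the jaws at (157,255). I stop here and let go.

```bash
python3 -m inch '[[[0,0,0],[0,0,0]],[[0,0,0],[0,0,0]],[[0,0,0],[0,0,0]],[[0,0,0],[0,0,0]],[[0,0,0],[0,0,0]],[[0,0,0],[0,0,0]],[[0,0,0],[0,0,0]],[[0,0,0],[0,0,0]],[[0,0,0],[0,0,0]],[[0,0,0],[0,0,0]]]' 1 30 && python3 look.py w18; python3 -m inch '[[[0,0,-1],[0,0,0]],[[0,0,-3],[0,0,0]],[[0,0,-6],[0,0,0]],[[0,0,-9],[0,0,0]],[[0,0,-12],[0,0,0]],[[0,0,-14],[0,0,0]],[[0,0,-14],[0,0,0]],[[0,0,-14],[0,0,0]],[[0,0,-14],[0,0,0]],[[0,0,-14],[0,0,0]]]' 1 30; python3 look.py w19; python3 - <<'E'
from h import *
im=read_camera("side"); cv2.imwrite("pics/s19.png",cv2.resize(im[130:320,210:440,::-1],None,fx=3.4,fy=3.1,interpolation=cv2.INTER_CUBIC))
E
```

```text
t: 31.7
eef_pos: [0.5182, 0.0431, 0.0195]
orientation: [-3.139, -0.129, -0.0]
force: [0.0, 0.2, -0.8]
width: 0.0942
t 31.7 tcp [0.5182 0.0431 0.0195] ydir -85.31 tilt 0.0 j [-0.051  0.324  1.842  0.     0.975  1.438] F [ 0.02  0.15 -0.79] M [-0.032  0.113 -0.046] w 0.0942
t: 33.0
eef_pos: [0.5177, 0.0431, 0.1586]
orientation: [-3.139, -0.128, 0.003]
force: [-0.9, 1.2, -0.1]
width: 0.0945
t 33.0 tcp [0.5177 0.0431 0.1586] ydir -85.31 tilt 0.1 j [-0.051  0.199  1.634  0.     1.31   1.438] F [-0.9   1.17 -0.09] M [-0.046  0.094  0.027] w 0.0945
```

View pics/w18.png

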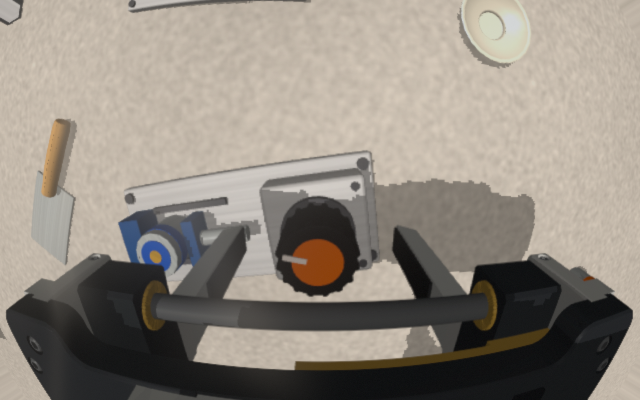

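View pics/w19.png

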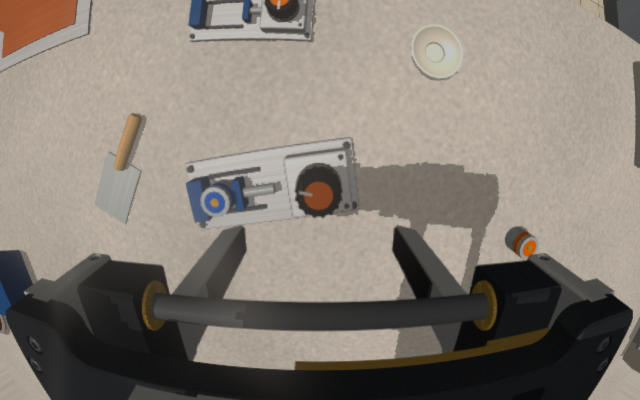

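View pics/s19.png

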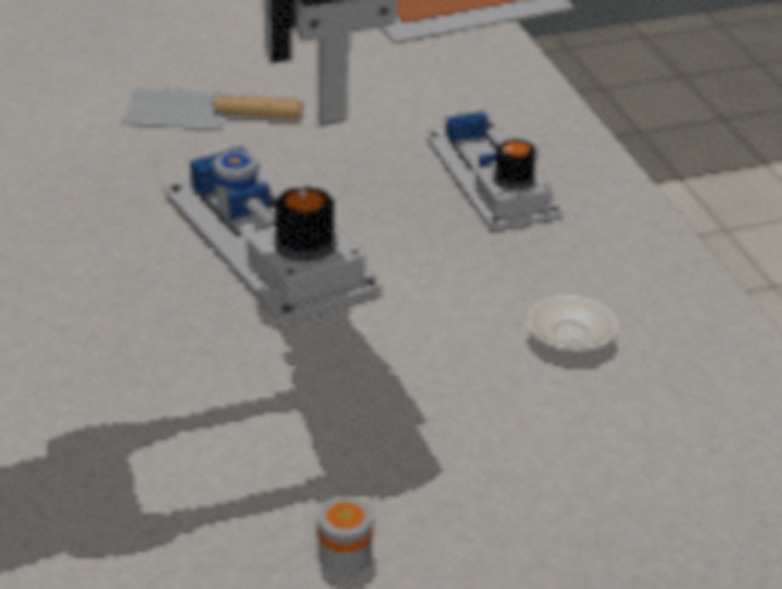

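After release the knob mark went back counter-clockwise (from (297,250) to (293,260)), as the text says for a clicked clutch. Close check of the clamp:

```bash
python3 - <<'E'
from h import *
im=cv2.imread("pics/w19.png"); cv2.imwrite("pics/w19c.png",cv2.resize(im[130:235,175:365],None,fx=4.2,fy=4.2,interpolation=cv2.INTER_CUBIC))
# spring-back angle of the mark, seen about the knob-top centre in the gripper's frame
import pickle
k=pickle.load(open("pics/w18.pkl","rb")); 
def ang(a,b,k): A=atz("wrist",a,.088,k)[:2];B=atz("wrist",b,.088,k)[:2]; return np.arctan2(*(A-B)[::-1])
k17=pickle.load(open("pics/w17.pkl","rb"))
print(ang((318,261),(292,246),k17)-ang((318,262),(284,259),k))
E
```

```text
-0.48077017976033853
```

View pics/w19c.png

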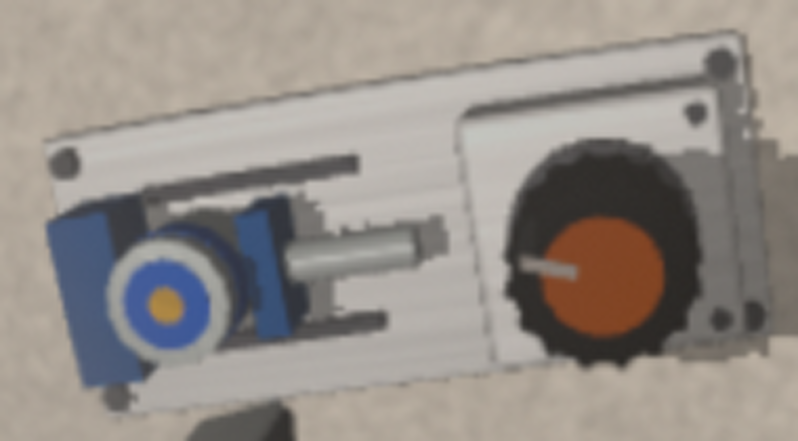

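The crop shows the cell upright, held against the fixed jaw by the sliding jaw with no gap. The orange cell, dish and spatula look unmoved, and the gripper is well clear. Handing in.

```bash
python3 -c "
from h import *
st(); print(job_done())"
```

```text
t 33.1 tcp [0.5179 0.0431 0.1589] ydir -85.31 tilt 0.06 j [-0.051  0.199  1.634  0.     1.31   1.438] F [-0.24  0.94  0.2 ] M [0.045 0.149 0.088] w 0.094
the job is handed in; nothing more can be done
None
```

The blue-banded cell is clamped upright in the bay of the large fixture, which measured about 208 × 84 mm. The clutch clicked once and the job is handed in at about 33 s, with no verdict reported.

- **Placing:** My first grasp closed on air just above the cell. The pictures showed the real fingertips about 37 mm behind the reported TCP, so I corrected every height by that amount. The second grasp held, and I let go of the cell in the bay with its foot on the floor.
- **Clamping:** I turned the knob clockwise about 1.7 rad in one grasp. The torque was about 0.2 N m running free, rose to about 0.48 at the grip, then fell through 0.41 and 0.33 to about 0.2. I stopped there, at about 0.28 rad of slip by torque, and let go; the knob sprang back.
- **Last checks:** The pictures show the cell upright with no gap to either jaw, and the orange cell, dish and spatula look unmoved. The gripper is open and well above everything.
- **What disagreed:**
  - **TCP offset:** the reported TCP did not match the real fingertips, as above.
  - **Blue cell's height:** wrist plus top camera gave 27 mm for its top, while wrist plus side gave 47 mm against the stated 44 mm.
  - **Spring-back angle:** a rough reading of the knob's mark gave 0.48 rad, against about 0.3 rad by eye and by torque. I did not resolve it, and 0.48 would be more than the 0.4 rad of slip allowed, but the torque was still falling when I stopped.

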